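# Check spring cartridges at the reader and snap them into their fork clips

### The arm

A 6-joint arm with a two-finger parallel gripper is mounted at the origin on the work surface. World frame = base frame: x ahead of the robot, y to its left, z up, the work surface at z = 0. Lengths are in mm, angles in rad, forces in N, time in s.
With the tool pointing down it reaches from about 275 to 850 mm from the base axis. Payload 5.2 kg.
Tool frame: the origin (TCP) lies between the finger pads; the fingertips stand 22 mm ahead of it and the grasp point (between the pads) lies 3 mm ahead of it (arm.tcp_to_tips is the z of the fingertips in the tool frame, in mm); z points along the fingers, y is the line along which they close (so a half turn about z gives the same grasp; the last joint's range is limited). The gripper opens to 85 mm and grips with 20 to 120 N. Pads are 22 mm wide; open, the fingers measure 114 mm over their backs; the gripper's body (76 mm by 85 mm) begins 54 mm behind the grasp point. The pads swing forward as they close: fully open they stand 13 mm farther back than shut.
Start: joints at [-0.203, 0.259, 1.535, -0, 1.348, -0.203], TCP at [550.005, 0.022, 253.31] pointing down, gripper open.
Joint ranges: [-3.14, 3.14], [-0.91, 2.08], [0.19, 2.58], [-1.22, 4.36], [0.22, 2.71], [-3.12, 3.12]. Speed limits (rad/s): [2.57, 2.57, 3.14, 3.14, 3.14, 3.14].

### API

Orientations are given as a unit quaternion [w, x, y, z].
In Python, from plant import arm, eyes gives the robot as it stands. The module is installed in compiled form; this text tells all that it offers.
- The arm moves only by the tool arm_command, never from a script. Its argument "rows" is a list of rows, each a list of 3 entries, a list of its own where there are three numbers: the shift along the tool's x, y, z scaled (see below), then the turn about the tool's z scaled (see below), then the opening, from 0 (shut) to 1 (fully open). A call has exactly 5 rows; each row shifts and turns the commanded pose from where the row before left it, along the tool's axes as they then stand; what a row does not reach is not made up. The controller multiplies each number of a shift by 0.12 m and each number of a turn by 45 degrees. A row lasts 1/10 s, in which the tool goes at most 50 mm and 8.59 degrees, less where a joint would pass 70% of its speed; a pose out of reach is approached as far as the arm can. A call with a number of a shift or a turn outside -1 to 1 is refused whole. A call with a gripper value outside its range is refused whole. The fingers move at their own pace and stop on an object; "grip_force" is the grip in N (left out, the last holds). Time passes only in rows, so rows that do not move let the fingers close, or fill a call up. It gives the time, the measured TCP pose, the force, the opening and the grip force at its end, in the units of the state.
- arm.get_obs(): the state, without advancing time (a new reading comes with each control period).
- eyes.read_camera(name): name is "scene" or "side" or "wrist"; returns the picture (384x512x3 uint8, red, green, blue); there is no depth.
- eyes.calibration(name): a dict with "fx", "fy", "cx", "cy" (pixels), "rvec" (rotation vector, rad) and "tvec" (3), from world to camera coordinates, as OpenCV has them. Camera axes: x right, y down, z forward; pixel columns grow to the right and rows downward; lengths in mm; the calibration is good to about 2 mm. The wrist camera is an equidistant fisheye: a pixel r from the principal point sees the ray r / f radians off the axis. A picture is of the moment at which its call begins: read the wrist's pose just before it. calibration takes no time and is no camera call; for the wrist camera it gives the pose at the moment of the call.
- arm.sign_off(): hands the job in; it is judged then, once.
The state is a dict: "t": time; "q": joint angles; "joint_vel": joint speeds; "joint_torque": joint torques, N m; "tool_pos": TCP position; "tcp_rot": TCP orientation; "ft_force": force on the tool from outside, world axes, zero at the start; "torque": the same for the moment, N m; "gripper_width": finger opening in mm; "finger_force": force on a finger pad.
Only numpy, scipy, OpenCV 4.12 (cv2) and the standard library are available. Lean on these libraries where they do the work, as an engineer would, in place of code of your own. Each camera call takes 0.05 s, during which the arm holds its last target. There are 200 camera calls.

### The job

Press the orange button to open the batch, then check the spring cartridges lying on the bench in the order red, yellow, blue, green (one may be missing): hold each close in front of the reader's eye with its coloured cap square on, pause, then turn it end for end and show its steel cap in the same way. Press each cartridge down past the sprung jaw into the fork clip of its own colour, either way round, until it sits fully home with the jaw closed over it. When all are racked press the button again to close the batch; leave the other things on the bench where they are.

Things in the scene. Friction and masses are not known exactly. Their poses are not given: they have to be found in the camera images.
- rod_red: red spring cartridge, loose, may be absent: a black rod 18 mm in diameter and 130 mm long in the clear, with a 24 x 24 x 18 mm square cap on each end (166 mm over all), 0.16 kg. One cap is red, the other bare steel. Origin at the middle of the rod on its axis; x runs along the rod towards the red cap. Starts lying level on the bench, axis 12 mm up
- rod_yellow: yellow spring cartridge, loose, may be absent: a black rod 18 mm in diameter and 130 mm long in the clear, with a 24 x 24 x 18 mm square cap on each end (166 mm over all), 0.16 kg. One cap is yellow, the other bare steel. Origin at the middle of the rod on its axis; x runs along the rod towards the yellow cap. Starts lying level on the bench, axis 12 mm up
- rod_blue: blue spring cartridge, loose, may be absent: a black rod 18 mm in diameter and 130 mm long in the clear, with a 24 x 24 x 18 mm square cap on each end (166 mm over all), 0.16 kg. One cap is blue, the other bare steel. Origin at the middle of the rod on its axis; x runs along the rod towards the blue cap. Starts lying level on the bench, axis 12 mm up
- rod_green: green spring cartridge, loose, may be absent: a black rod 18 mm in diameter and 130 mm long in the clear, with a 24 x 24 x 18 mm square cap on each end (166 mm over all), 0.16 kg. One cap is green, the other bare steel. Origin at the middle of the rod on its axis; x runs along the rod towards the green cap. Starts lying level on the bench, axis 12 mm up
- clip_red_seat (a point): seat of the fixed fork clip with red jaw and tabs: the middle of a seated rod lies here, 34 mm above the bench, on the fork floors; x along the groove, z up. Below is a grey base 124 x 76 x 8 mm with two 8 mm thick steel forks at x = -40 and +40 mm, open upwards, prongs up to 75 mm above the bench; between them the fingers have 72 mm along x, open down to the base
- jaw_red (a joint): angle of the red clip's sprung jaw, hinged along x under the groove; its two noses (at x = -49 and +49 mm) overhang the groove from the +y side and snap over the rod: 0 = closed, grows as a rod pushes it aside to +y, about 0.15 as the rod passes; takes some 10 N straight down
- clip_yellow_seat (a point): seat of the fixed fork clip with yellow jaw and tabs: the middle of a seated rod lies here, 34 mm above the bench, on the fork floors; x along the groove, z up. Below is a grey base 124 x 76 x 8 mm with two 8 mm thick steel forks at x = -40 and +40 mm, open upwards, prongs up to 75 mm above the bench; between them the fingers have 72 mm along x, open down to the base
- jaw_yellow (a joint): angle of the yellow clip's sprung jaw, hinged along x under the groove; its two noses (at x = -49 and +49 mm) overhang the groove from the +y side and snap over the rod: 0 = closed, grows as a rod pushes it aside to +y, about 0.15 as the rod passes; takes some 10 N straight down
- clip_blue_seat (a point): seat of the fixed fork clip with blue jaw and tabs: the middle of a seated rod lies here, 34 mm above the bench, on the fork floors; x along the groove, z up. Below is a grey base 124 x 76 x 8 mm with two 8 mm thick steel forks at x = -40 and +40 mm, open upwards, prongs up to 75 mm above the bench; between them the fingers have 72 mm along x, open down to the base
- jaw_blue (a joint): angle of the blue clip's sprung jaw, hinged along x under the groove; its two noses (at x = -49 and +49 mm) overhang the groove from the +y side and snap over the rod: 0 = closed, grows as a rod pushes it aside to +y, about 0.15 as the rod passes; takes some 10 N straight down
- clip_green_seat (a point): seat of the fixed fork clip with green jaw and tabs: the middle of a seated rod lies here, 34 mm above the bench, on the fork floors; x along the groove, z up. Below is a grey base 124 x 76 x 8 mm with two 8 mm thick steel forks at x = -40 and +40 mm, open upwards, prongs up to 75 mm above the bench; between them the fingers have 72 mm along x, open down to the base
- jaw_green (a joint): angle of the green clip's sprung jaw, hinged along x under the groove; its two noses (at x = -49 and +49 mm) overhang the groove from the +y side and snap over the rod: 0 = closed, grows as a rod pushes it aside to +y, about 0.15 as the rod passes; takes some 10 N straight down
- reader: inspection reader, fixed: a white head 60 x 75 x 60 mm on a post, 185 mm high (a green bar on top marks its front edge), on a 90 mm square foot; its front, with the eye, faces along its own -x. Origin under the foot's centre
- eye (a point): green glass eye on the front of the reader's head, 155 mm above the bench; it looks along its -x. It reads a cap held within 60 mm in front of it (30 is comfortable, so the cartridge's middle about 113 mm), cap face square on within 15 degrees, the cartridge level or nearly so and its middle within 40 mm of the eye's axis sideways and in height; a steady half second each
- batch_button_top (a point): centre of the top of the round orange push button, 36 mm across, in a black housing on the bench; pressed straight down
- batch_button (a joint): travel of the button in m: 0 = out, 0.006 = fully down (about 5 N, springs back); it counts as pressed beyond 0.0045
- tape_roll: roll of white tape, 90 mm across, 45 mm high; bystander, origin near its underside or middle
- roller0: door roller standing on its white wheel, steel stem up, 104 mm high; bystander, origin near its underside or middle
- roller1: a second such roller; bystander, origin near its underside or middle
- oil_can: blue can, 60 mm across, 130 mm high; bystander, origin near its underside or middle
- wrench: steel wrench lying on the bench; bystander, origin near its underside or middle
- small_carton: closed cardboard carton 90 x 70 x 55 mm; bystander, origin near its underside or middle
- cup: blue cup, 70 mm across, 80 mm high; bystander, origin near its underside or middle
Not all that is in view belongs to the job. Leave any pink or purple look-alike of the reader alone.

How it is judged:
By the outcome, as a careful person would: the job done as asked, in the order asked, and still so for the second after the job is handed in, with the robot touching nothing.
Of rod_red, rod_yellow, rod_blue, rod_green only 3 to 4 are there at a start; the rules pass over those that are not, and their reading is None.
At some moment in a run one of rod_red, rod_yellow, rod_blue, rod_green may be knocked a few centimetres aside while the robot is not near it.
Once in a run the grip may slacken for a moment while it holds something.
It also fails if it takes over 210 s, if anything falls off the work surface, if the arm or the gripper's body presses on something with over 40 N, if the wrist force passes 120 N, or if a joint passes its speed limit or range.

## Working session

There is one attempt and no reset: what is moved stays moved. The work goes in short steps, Python scripts to look and compute and a tool call to move; the robot and the scene stay as the last step left them, time stands still between calls to the robot, and variables do not carry over. Pictures are saved under pics/ and viewed, at most 14 in all, crops included, and the job is handed in when it is done.

Besides the shell and the picture viewer there is one more tool, called after "Call:" by a JSON object that holds its "name" and its "arguments", one argument or row to a line. arm_command: Moves the arm, as the interface text tells. Shifts and turns lie within -1 to 1; 1 stands for 0.12 m of shift or 45 degrees of turn. Its arguments: {"type":"object","properties":{"rows":{"type":"array","items":{"type":"array"}},"grip_force":{"type":"number"}},"required":["rows"]}

```bash
mkdir -p pics
cat > h.py <<'E'
import numpy as np, cv2
from plant import arm, eyes
def snap(n,f):
    im=eyes.read_camera(n); cv2.imwrite('pics/'+f,im[:,:,::-1]); return im
def ray(n,uv):
    c=eyes.calibration(n); R=cv2.Rodrigues(np.array(c['rvec'],float))[0]; t=np.array(c['tvec'],float).ravel()
    x=(uv[0]-c['cx'])/c['fx']; y=(uv[1]-c['cy'])/c['fy']
    if n=='wrist':
        th=np.hypot(x,y); d=np.array([x,y,0])/max(th,1e-9)*np.sin(th); d[2]=np.cos(th)
    else: d=np.array([x,y,1.])
    return -R.T@t, R.T@d
def at(n,uv,z):
    o,d=ray(n,uv); return (o+d*(z-o[2])/d[2]).round(1)
def proj(n,P):
    c=eyes.calibration(n); R=cv2.Rodrigues(np.array(c['rvec'],float))[0]; p=R@np.array(P,float)+np.array(c['tvec'],float).ravel()
    if n=='wrist':
        r=np.hypot(p[0],p[1]); th=np.arctan2(r,p[2]); return (c['cx']+c['fx']*th*p[0]/r, c['cy']+c['fy']*th*p[1]/r)
    return (c['cx']+c['fx']*p[0]/p[2], c['cy']+c['fy']*p[1]/p[2])
E
python3 - <<'E'
from h import *
a=snap('scene','a.png'); b=snap('side','b.png'); w=snap('wrist','w.png')
cv2.imwrite('pics/sc0.png',cv2.resize(a,(800,600),interpolation=cv2.INTER_CUBIC)[:,:,::-1])
cv2.imwrite('pics/sd0.png',cv2.resize(b,(800,600),interpolation=cv2.INTER_CUBIC)[:,:,::-1])
cv2.imwrite('pics/wr0.png',cv2.resize(w,(800,600),interpolation=cv2.INTER_CUBIC)[:,:,::-1])
for n in('scene','side','wrist'):
    print(n,ray(n,(256,192)),eyes.calibration(n)['fx'])
print(arm.get_obs())
E
```

```text
scene (array([1066.24990348,  500.43132707, 1055.92348039]), array([-0.48037125, -0.42216077, -0.7688313 ])) 406.5679979512633
side (array([ -12.75811278, 1040.50969835,  847.51291103]), array([ 0.36798126, -0.76730082, -0.52527728])) 446.5654836955493
wrist (array([550.11441051,  83.85231042, 373.43697619]), array([-0.01553241, -0.31495602, -0.94897916])) 297.3186396354542
{'t': 0.15, 'q': array([-2.02835598e-01,  2.59200162e-01,  1.53577885e+00, -2.43424745e-05,
        1.34800580e+00, -2.02799026e-01]), 'joint_vel': array([-1.04654569e-04, -1.69750397e-03, -5.41694193e-03,  4.32465236e-05,
       -5.10778272e-04,  4.39859988e-04]), 'joint_torque': array([ 2.27439166e-03, -4.46383452e+01, -2.90821481e+01, -2.12644927e-04,
        8.17353168e-03,  2.13274996e-05]), 'tool_pos': array([5.49649447e+02, 6.79426099e-02, 2.52673634e+02]), 'tcp_rot': array([-5.74727762e-04,  7.07117633e-01,  7.07095587e-01, -3.92880127e-04]), 'ft_force': array([ 0.59916082, -0.28149103,  0.71076535]), 'torque': array([-0.03195535, -0.04408074,  0.05327008]), 'finger_force': 0.0, 'gripper_width': 85.41509168044539}
```

View pics/sc0.png

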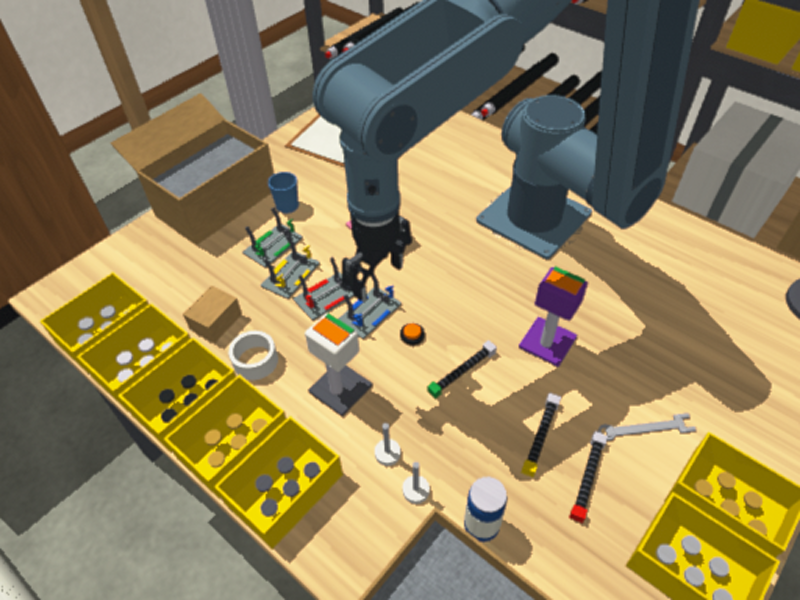

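View pics/sd0.png

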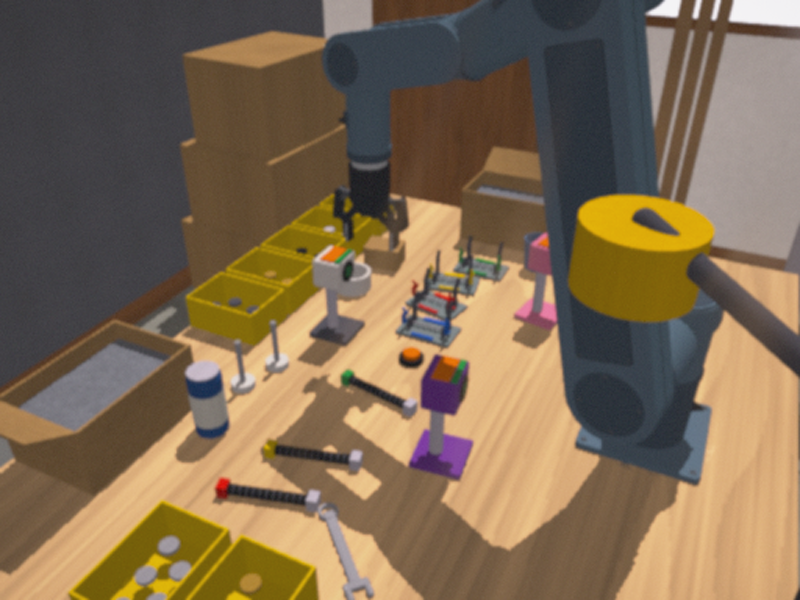

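View pics/wr0.png

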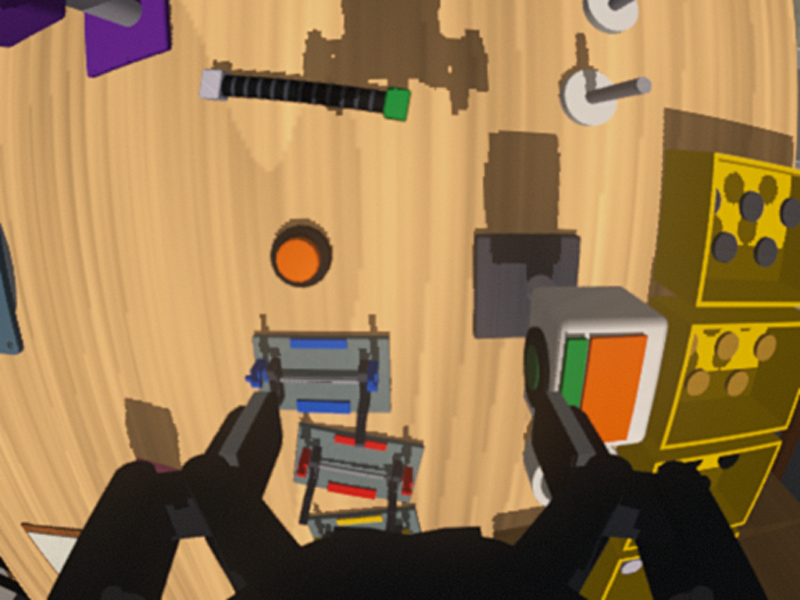

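Run:
```python
from h import *
k=.64
S=lambda u,v,z:at('scene',(u*k,v*k),z); D=lambda u,v,z:at('side',(u*k,v*k),z); W=lambda u,v,z:at('wrist',(u*k,v*k),z)
print('btn',S(412,332,25),D(411,355,25),W(298,260,25))
for n,a in dict(red=[(580,513),(600,437),(223,488),(314,500)],yel=[(530,467),(554,400),(270,450),(356,461)],grn=[(435,389),(489,349),(348,378),(409,407)]).items():
    print(n,S(*a[0],14),S(*a[1],14),D(*a[2],14),D(*a[3],14))
print('grn wrist',W(397,103,20),W(212,84,20))
print('head top front edge', W(566,337,185),W(560,408,185),'back',W(646,335,185),W(636,440,185))
print('foot',W(474,233,5),W(579,235,5),W(474,337,5))
print('blue base',W(253,333,8),W(388,335,8),W(389,411,8),W(268,408,8),'red',W(307,422,8),W(423,440,8))
print('clips S', [S(*p,10) for p in [(370,310),(325,295),(291,271),(272,243)]])
print('clips D', [D(*p,10) for p in [(430,330),(437,303),(453,284),(483,268)]])
```

```text
btn [471.2   7.5  25. ] [453.1  17.1  25. ] [464.5   1.3  25. ]
red [577.9 457.4  14. ] [432.3 414.3  14. ] [576.  456.9  14. ] [433.6 414.9  14. ]
yel [561.5 348.9  14. ] [418.7 310.1  14. ] [558.3 353.6  14. ] [415.6 312.5  14. ]
grn [542.  122.6  14. ] [399.9 148.3  14. ] [536.6 124.7  14. ] [394.8 150.2  14. ]
grn wrist [542.6 120.6  20. ] [396.9 145.6  20. ]
head top front edge [622.9   3.5 185. ] [625.4 -34.6 185. ] back [665.6   3.7 185. ] [674.6 -58.6 185. ]
foot [604.1  18.6   5. ] [694.5  19.3   5. ] [608.  -72.2   5. ]
blue base [413.8 -68.1   8. ] [533.7 -68.9   8. ] [ 533.4 -145.     8. ] [ 418.1 -145.2    8. ] red [ 455.  -159.3    8. ] [ 565.2 -178.1    8. ]
clips S [array([ 474. , -105.3,   10. ]), array([ 504.7, -208.3,   10. ]), array([ 502.6, -316.5,   10. ]), array([ 469.5, -414.8,   10. ])]
clips D [array([ 463.3, -101.3,   10. ]), array([ 493. , -208.3,   10. ]), array([ 492.5, -303.6,   10. ]), array([ 455.5, -409. ,   10. ])]
```

```bash
cat >> h.py <<'E'
def tri(*obs):
    A=np.zeros((3,3));b=np.zeros(3)
    for n,uv in obs:
        o,d=ray(n,uv); d=d/np.linalg.norm(d); M=np.eye(3)-np.outer(d,d); A+=M;b+=M@o
    return np.linalg.solve(A,b).round(1)
def blob(im,lo,hi,box=None):
    h=cv2.cvtColor(im,cv2.COLOR_RGB2HSV); m=cv2.inRange(h,lo,hi)
    if box: k=np.zeros_like(m);k[box[1]:box[3],box[0]:box[2]]=255;m&=k
    n,_,s,c=cv2.connectedComponentsWithStats(m); i=1+np.argmax(s[1:,4]); return c[i],s[i]
E
python3 - <<'E'
from h import *
k=.64
ims={n:cv2.imread('pics/'+f)[:,:,::-1].copy() for n,f in(('scene','a.png'),('side','b.png'),('wrist','w.png'))}
boxes=dict(scene=(245,200,285,225),side=(245,215,280,240),wrist=(170,140,215,185))
obs=[]
for n in ims:
    c,s=blob(ims[n],(5,150,120),(18,255,255),boxes[n]); print(n,c,s); obs.append((n,c))
print(tri(*obs)); print(tri(*obs[:2]))
w=ims['wrist']
cv2.imwrite('pics/crop1.png',cv2.resize(w[120:384,130:482],(800,600),interpolation=cv2.INTER_CUBIC)[:,:,::-1])
E
```

```text
scene [263.16304348 211.26086957] [258 207  11  10  92]
side [262.84210526 225.59210526] [257 222  12   8  76]
wrist [190.15458937 166.30273752] [177 152  28  29 621]
[462.3  -1.1  16. ]
[462.7  -1.7  15.5]
```

Call:
{"name": "arm_command", "arguments": {
  "rows": [
    [[0,-0.35,0],0,0],
    [[0,-0.35,0.2],0,0],
    [[0,0,0.3],0,0],
    [[0,0,0.3],0,0],
    [[0,0,0],0,0]
  ],
  "grip_force": 40
}}

```text
t: 0.65
tool_pos: [462.3, 0.8, 153.5]
tcp_rot: [-0.004, 0.707, 0.707, -0.002]
ft_force: [-0.4, 0.2, 0.9]
gripper_width: 12.2
finger_force: 0.0
```

Run:
```python
from h import *
print(arm.get_obs()['tool_pos'])
w=snap('wrist','w2.png')
c,s=blob(w,(5,150,120),(18,255,255)); print(c,s)
for z in(20,25,30,35): print(z,at('wrist',c,z))
cv2.imwrite('pics/w2b.png',cv2.resize(w,(800,600),interpolation=cv2.INTER_CUBIC)[:,:,::-1])
```

```text
[462.3353636    0.82170038 153.53228814]
[260.89119171 191.8791019 ] [ 241  174   40   37 1158]
20 [464.5  -0.8  20. ]
25 [464.5   0.9  25. ]
30 [464.5   2.5  30. ]
35 [464.5   4.2  35. ]
```

View pics/w2b.png

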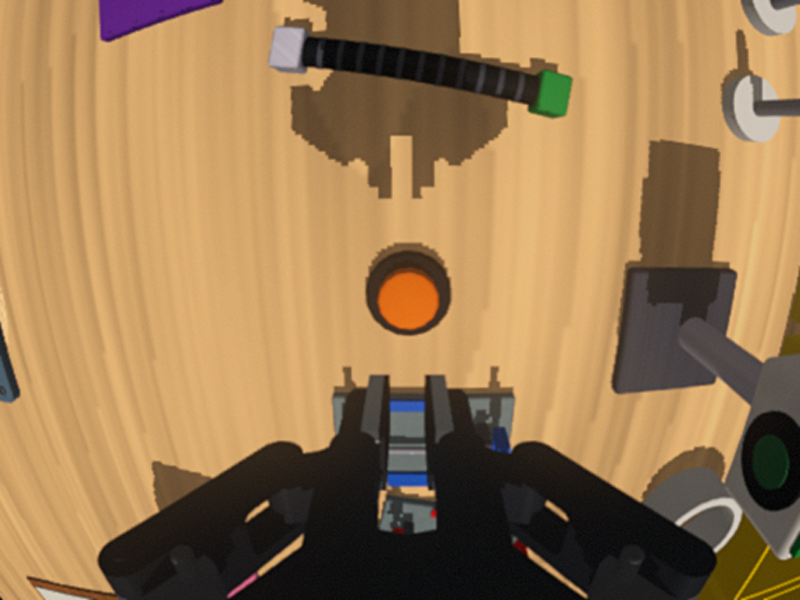

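Call:
{"name": "arm_command", "arguments": {
  "rows": [
    [[0,0.01,0.35],0,0],
    [[0,0,0.35],0,0],
    [[0,0,0.1],0,0],
    [[0,0,0],0,0],
    [[0,0,0],0,0]
  ]
}}

```text
t: 1.2
tool_pos: [468.9, -0.3, 62.8]
tcp_rot: [0.001, 0.707, 0.707, 0.001]
ft_force: [-0.3, -0.4, 0.5]
gripper_width: 0.2
finger_force: 0.0
```

Call:
{"name": "arm_command", "arguments": {
  "rows": [
    [[0,0,0.03],0,0],
    [[0,0,0.03],0,0],
    [[0,0,0.02],0,0],
    [[0,0,0],0,0],
    [[0,0,0],0,0]
  ]
}}

```text
t: 1.7
tool_pos: [467.2, 0.0, 51.8]
tcp_rot: [0.0, 0.707, 0.707, 0.0]
ft_force: [-0.3, -0.1, -0.0]
gripper_width: 0.0
finger_force: 0.0
```

Call:
{"name": "arm_command", "arguments": {
  "rows": [
    [[0,-0.02,0.02],0,0],
    [[0,0,0.02],0,0],
    [[0,0,0.02],0,0],
    [[0,0,0],0,0],
    [[0,0,0],0,0]
  ]
}}

```text
t: 2.2
tool_pos: [464.8, 0.0, 44.4]
tcp_rot: [-0.0, 0.707, 0.707, -0.0]
ft_force: [0.1, 0.1, 0.7]
gripper_width: 0.2
finger_force: 0.0
```

Call:
{"name": "arm_command", "arguments": {
  "rows": [
    [[0,0,0.01],0,0],
    [[0,0,0.01],0,0],
    [[0,0,0],0,0],
    [[0,0,0],0,0],
    [[0,0,0],0,0]
  ]
}}

```text
t: 2.7
tool_pos: [464.9, 0.0, 42.2]
tcp_rot: [0.0, 0.707, 0.707, 0.0]
ft_force: [0.3, -0.4, 2.8]
gripper_width: 0.2
finger_force: 1.2
```

Call:
{"name": "arm_command", "arguments": {
  "rows": [
    [[0,0,0.01],0,0],
    [[0,0,0.01],0,0],
    [[0,0,0.01],0,0],
    [[0,0,0],0,0],
    [[0,0,0],0,0]
  ]
}}

```text
t: 3.2
tool_pos: [464.9, 0.0, 38.6]
tcp_rot: [0.0, 0.707, 0.707, 0.0]
ft_force: [-0.3, -0.1, 4.4]
gripper_width: 0.2
finger_force: 2.2
```

Call:
{"name": "arm_command", "arguments": {
  "rows": [
    [[0,0,0.01],0,0],
    [[0,0,0.005],0,0],
    [[0,0,0],0,0],
    [[0,0,0],0,0],
    [[0,0,0],0,0]
  ]
}}

```text
t: 3.7
tool_pos: [465.0, 0.0, 37.8]
tcp_rot: [0.0, 0.707, 0.707, 0.0]
ft_force: [-3.9, 0.3, 17.3]
gripper_width: -0.0
finger_force: 8.6
```

Call:
{"name": "arm_command", "arguments": {
  "rows": [
    [[0,0,-0.4],0,0],
    [[0,0,-0.4],0,0],
    [[-0.28,0,-0.28],0,0],
    [[-0.28,0,-0.28],0,0],
    [[-0.28,0,-0.28],0,0]
  ]
}}

```text
t: 4.2
tool_pos: [464.3, -101.4, 234.7]
tcp_rot: [-0.0, 0.707, 0.708, -0.0]
ft_force: [1.4, -0.2, 0.3]
gripper_width: -0.1
finger_force: 0.0
```

Call:
{"name": "arm_command", "arguments": {
  "rows": [
    [[-0.35,0,-0.15],0,0],
    [[-0.35,0,-0.15],0,0],
    [[-0.35,0,-0.15],0,0],
    [[-0.35,0,-0.15],0,0],
    [[-0.35,0,0],0,0]
  ]
}}

```text
t: 4.7
tool_pos: [465.2, -313.2, 307.8]
tcp_rot: [0.002, 0.707, 0.707, 0.0]
ft_force: [0.7, -0.3, -1.1]
gripper_width: -0.1
finger_force: 0.0
```

Call:
{"name": "arm_command", "arguments": {
  "rows": [
    [[0,0,0],0,1],
    [[0,0,0],0,1],
    [[0,0,0],0,1],
    [[0,0,0],0,1],
    [[0,0,0],0,1]
  ]
}}

```text
t: 5.2
tool_pos: [465.0, -309.5, 305.6]
tcp_rot: [-0.0, 0.707, 0.708, 0.0]
ft_force: [-0.2, -0.7, 0.4]
gripper_width: 71.8
finger_force: 0.0
```

Run:
```python
from h import *
w=snap('wrist','w3.png')
print(arm.get_obs()['tool_pos'],eyes.calibration('wrist')['rvec'])
cv2.imwrite('pics/w3b.png',cv2.resize(w,(800,600),interpolation=cv2.INTER_CUBIC)[:,:,::-1])
```

```text
[ 465.03714841 -309.69890011  305.71210317] [-2.81222971e+00 -1.60003778e-03 -1.75419193e-04]
```

View pics/w3b.png

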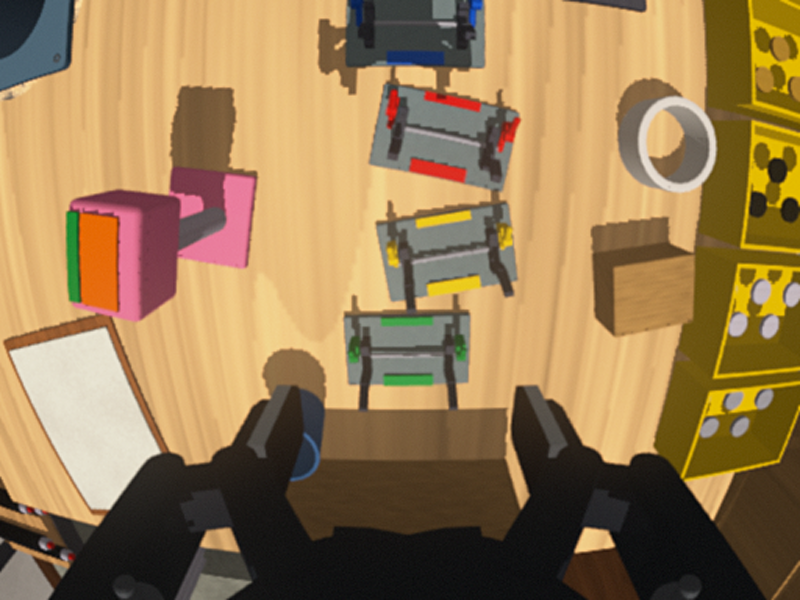

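Run:
```python
from h import *
w=cv2.imread('pics/w3.png')
c=w[45:255,210:350]; c=cv2.resize(c,None,fx=4,fy=4,interpolation=cv2.INTER_CUBIC)
# side by side: red+yellow, green
d=w[0:200,215:345]
cv2.imwrite('pics/c3.png',cv2.resize(w[45:195,225:345],(480*5//4,600),interpolation=cv2.INTER_CUBIC))
cv2.imwrite('pics/c3g.png',cv2.resize(w[185:265,205:315],(770,560),interpolation=cv2.INTER_CUBIC))
```

```text
(no output)
```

View pics/c3.png

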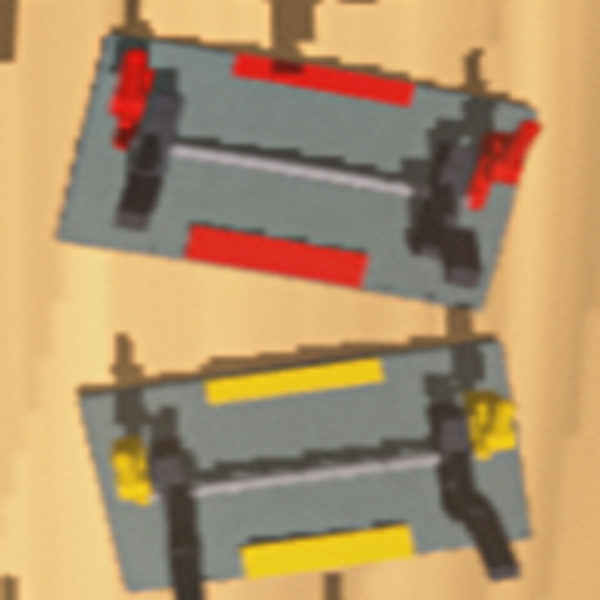

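View pics/c3g.png

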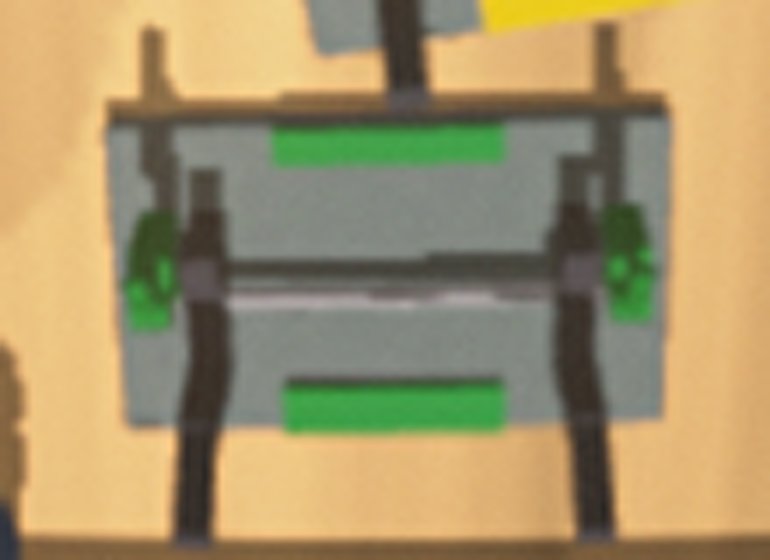

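Run:
```python
from h import *
Q=dict(red=[(108,35),(538,105),(485,308),(58,240)],yel=[(78,390),(500,338),(530,537),(128,590)])
F={k:[(225+u/5,45+v/4) for u,v in q] for k,q in Q.items()}
F['grn']=[(205+u/7,185+v/7) for u,v in [(107,122),(668,118),(663,415),(127,427)]]
F['btabs']=[(386*.64,58*.64),(444*.64,58*.64)]
F['rtabs']=[(225+u/5,45+v/4) for u,v in [(323,80),(277,256)]]
F['ytabs']=[(225+u/5,45+v/4) for u,v in [(295,382),(328,551)]]
F['gtabs']=[(205+u/7,185+v/7) for u,v in [(389,145),(395,406)]]
for k,q in F.items():
    P=np.array([at('wrist',p,8)[:2] for p in q]); m=P.mean(0)
    print(k,P.tolist(),'c',m.round(1))
    if len(q)==4:
        a=P[1]-P[0];b=P[2]-P[3]; d=a+b; l=P[0]-P[3]+P[1]-P[2]
        print(' len',np.linalg.norm(a),np.linalg.norm(b),'yaw',np.degrees(np.arctan2(d[1],d[0])),'yaw2',np.degrees(np.arctan2(-l[0],l[1])))
```

```text
red [[446.5, -165.0], [566.5, -186.6], [552.9, -260.1], [432.5, -237.5]] c [ 499.6 -212.3]
 len 121.92850364045316 122.50273466335351 yaw -10.418062513366882 yaw2 -10.70493088965941
yel [[437.5, -290.9], [557.7, -270.8], [570.9, -344.7], [451.2, -365.7]] c [ 504.3 -318. ]
 len 121.86898703115575 121.5281448883344 yaw 9.721612381696813 yaw2 10.25397718987415
grn [[405.2, -381.6], [526.2, -380.5], [528.9, -453.1], [406.0, -456.4]] c [ 466.6 -417.9]
 len 121.00499989669855 122.94429632967929 yaw 1.0335140900046058 yaw2 1.3602276281798285
btabs [[447.1, -140.9], [498.0, -140.5]] c [ 472.6 -140.7]
rtabs [[505.6, -180.6], [493.4, -243.1]] c [ 499.5 -211.8]
ytabs [[499.1, -287.9], [510.2, -350.5]] c [ 504.6 -319.2]
gtabs [[466.0, -386.7], [467.5, -450.3]] c [ 466.8 -418.5]
```

Call:
{"name": "arm_command", "arguments": {
  "rows": [
    [[0.4,0.02,0],0,0.6],
    [[0.4,0.02,0],0,0.6],
    [[0.4,0.02,0],0,0.6],
    [[0.4,0.02,0],0,0.6],
    [[0.4,0.02,0],0,0.6]
  ]
}}

```text
t: 5.75
tool_pos: [476.4, -68.4, 305.9]
tcp_rot: [0.0, 0.707, 0.707, 0.0]
ft_force: [1.1, 0.4, -0.2]
gripper_width: 51.6
finger_force: 0.0
```

Call:
{"name": "arm_command", "arguments": {
  "rows": [
    [[0.4,0.02,0],0,0.6],
    [[0.4,0.02,0],0,0.6],
    [[0.4,0.02,0],0,0.6],
    [[0.4,0.02,0],0,0.6],
    [[0.4,0.02,0],0,0.6]
  ]
}}

```text
t: 6.25
tool_pos: [488.2, 171.7, 306.0]
tcp_rot: [0.0, 0.707, 0.707, 0.0]
ft_force: [0.3, -1.4, -0.3]
gripper_width: 51.1
finger_force: 0.0
```

Call:
{"name": "arm_command", "arguments": {
  "rows": [
    [[0.4,0.02,0],0,0.6],
    [[0.4,0.02,0],0,0.6],
    [[0.4,0.02,0],0,0.6],
    [[0.4,0.02,0],0,0.6],
    [[0.4,0.02,0],0,0.6]
  ]
}}

```text
t: 6.75
tool_pos: [499.9, 411.7, 305.8]
tcp_rot: [0.0, 0.707, 0.707, 0.0]
ft_force: [0.9, -0.0, -0.6]
gripper_width: 51.3
finger_force: 0.0
```

Call:
{"name": "arm_command", "arguments": {
  "rows": [
    [[0.21,0.03,0],0,0.6],
    [[0,0,0.2],-0.182,0.6],
    [[0,0,0.2],-0.182,0.6],
    [[0,0,0.2],-0.182,0.6],
    [[0,0,0.2],-0.182,0.6]
  ]
}}

```text
t: 7.25
tool_pos: [503.6, 435.0, 208.7]
tcp_rot: [0.0, 0.476, 0.88, 0.0]
ft_force: [0.3, 0.3, -0.2]
gripper_width: 50.7
finger_force: 0.0
```

Call:
{"name": "arm_command", "arguments": {
  "rows": [
    [[0,0,0],-0.182,0.6],
    [[0,0,0],-0.182,0.6],
    [[0,0,0],-0.182,0.6],
    [[0,0,0],-0.182,0.6],
    [[0,0,0],-0.182,0.6]
  ]
}}

```text
t: 7.75
tool_pos: [503.8, 434.9, 209.6]
tcp_rot: [0.0, 0.138, 0.99, 0.0]
ft_force: [-0.9, 0.6, -0.4]
gripper_width: 51.3
finger_force: 0.0
```

Call:
{"name": "arm_command", "arguments": {
  "rows": [
    [[0,0,0],-0.182,0.6],
    [[0,0,0],-0.182,0.6],
    [[0,0,0],-0.182,0.6],
    [[0,0,0],-0.182,0.6],
    [[0,0,0],0,0.6]
  ]
}}

```text
t: 8.25
tool_pos: [503.9, 434.8, 209.7]
tcp_rot: [0.0, -0.144, 0.99, 0.0]
ft_force: [-0.4, -0.2, -0.5]
gripper_width: 51.4
finger_force: 0.0
```

```bash
cat >> h.py <<'E'
from scipy.spatial.transform import Rotation as Ro
def st():
    o=arm.get_obs(); w,x,y,z=o['tcp_rot']; R=Ro.from_quat([x,y,z,w]).as_matrix(); p=o['tool_pos']
    return p,R,np.degrees(np.arctan2(R[1,0],R[0,0])),o
def go(x,y,z,phi):
    p,R,f,o=st(); print('t',round(o['t'],2),'pos',p.round(1),'phi',f.round(2),'w',o['gripper_width'].round(1),'q6',np.degrees(o['q'][5]).round())
    print(' need shift(units, at current axes)',(R.T@(np.array([x,y,z])-p)/120).round(3),' turn units',round(-((phi-f+180)%360-180)/45,3))
E
python3 - <<'E'
from h import *
w=snap('wrist','w4.png')
go(505,436,24,196.4)
cv2.imwrite('pics/w4b.png',cv2.resize(w,(800,600),interpolation=cv2.INTER_CUBIC)[:,:,::-1])
print('can',at('scene',(485*.64,535*.64),0),'can side',at('side',(212*.64,432*.64),0))
E
```

```text
Traceback (most recent call last):
  File "h.py", line 33, in go
    p,R,f,o=st(); print('t',round(o['t'],2),'pos',p.round(1),'phi',f.round(2),'w',o['gripper_width'].round(1),'q6',np.degrees(o['q'][5]).round())
                                                                                  ^^^^^^^^^^^^^^^^^^^^^^^^
AttributeError: 'float' object has no attribute 'round'
```

```bash
sed -i "s/o\['gripper_width'\].round(1)/round(float(o['gripper_width']),1)/" h.py
python3 - <<'E'
from h import *
go(505,436,24,196.4)
w=cv2.imread('pics/w4.png')
cv2.imwrite('pics/w4b.png',cv2.resize(w,(800,600),interpolation=cv2.INTER_CUBIC))
c,s=blob(w[:,:,::-1].copy(),(0,170,100),(4,255,255)); print('red',c,s,at('wrist',c,14))
print('can',at('scene',(485*.64,535*.64),0),'can side',at('side',(212*.64,432*.64),0))
E
```

```text
t 8.3 pos [503.9 434.8 209.6] phi -163.66 w 51.5 q6 -75.0
 need shift(units, at current axes) [-0.011  0.007  1.547]  turn units -0.001
red [258.         239.09958506] [249 233  19  13 241] [582.7 455.5  14. ]
can [703.9 355.2   0. ] can side [685.9 349.6   0. ]
```

View pics/w4b.png

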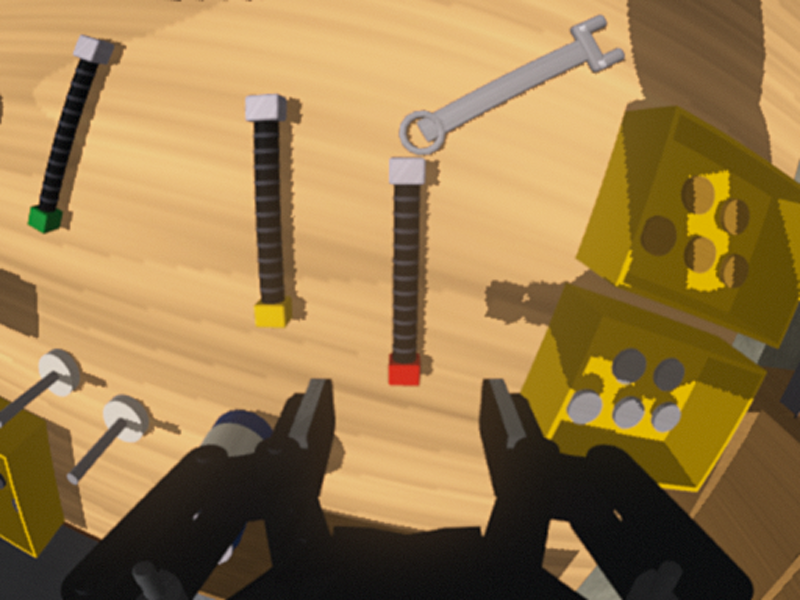

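```bash
cat >> h.py <<'E'
def rod(a,b,k=.64,n='wrist'):  # a: steel inner end, b: coloured inner end (view px)
    A,B=[at(n,(p[0]*k,p[1]*k),12)[:2] for p in(a,b)]; d=B-A
    c=(A+B)/2; f=np.degrees(np.arctan2(d[1],d[0])); print('rod',c.round(1),'ang',f.round(2),'len',np.linalg.norm(d).round(1)); return c,f
E
python3 - <<'E'
from h import *
c,f=rod((407,184),(405,362)); go(c[0],c[1],24,180+f)
rod((266,121),(270,303)); rod((90,62),(48,208))
E
```

```text
rod [509.8 436.4] ang 15.69 len 132.7
t 8.3 pos [503.9 434.8 209.6] phi -163.66 w 51.5 q6 -75.0
 need shift(units, at current axes) [-5.100e-02 -1.000e-03  1.547e+00]  turn units 0.014
rod [492.2 328.2] ang 14.19 len 132.5
rod [468.4 135.5] ang -10.07 len 128.1
```

Call:
{"name": "arm_command", "arguments": {
  "rows": [
    [[-0.05,0,0.4],0.014,0.6],
    [[0,0,0.4],0,0.6],
    [[0,0,0.4],0,0.6],
    [[0,0,0.2],0,0.6],
    [[0,0,0.13],0,0.6]
  ]
}}

```text
t: 8.8
tool_pos: [508.5, 435.4, 22.9]
tcp_rot: [-0.002, -0.136, 0.991, -0.001]
ft_force: [-0.5, 0.9, 0.6]
gripper_width: 51.1
finger_force: 0.0
```

Call:
{"name": "arm_command", "arguments": {
  "rows": [
    [[0,0,0],0,0.6],
    [[0,0,0],0,0],
    [[0,0,0],0,0],
    [[0,0,0],0,0],
    [[0,0,0],0,0]
  ],
  "grip_force": 70
}}

```text
t: 9.3
tool_pos: [511.6, 437.1, 28.6]
tcp_rot: [0.002, -0.138, 0.99, 0.001]
ft_force: [-0.0, 0.1, 7.4]
gripper_width: 15.4
finger_force: 68.8
```

Call:
{"name": "arm_command", "arguments": {
  "rows": [
    [[0,0,-0.1],0,0],
    [[0,0,-0.2],0,0],
    [[0,0,-0.3],0,0],
    [[0,0,-0.4],0,0],
    [[0,0,-0.3],0,0]
  ]
}}

```text
t: 9.8
tool_pos: [510.5, 436.3, 185.7]
tcp_rot: [0.001, -0.138, 0.99, 0.001]
ft_force: [0.8, 0.5, -1.4]
gripper_width: 14.9
finger_force: 68.4
```

Call:
{"name": "arm_command", "arguments": {
  "rows": [
    [[0,0,0],0.175,0],
    [[0,0,0],0.174,0],
    [[0,-0.2,0],0,0],
    [[0,-0.4,0],0,0],
    [[0,-0.4,0],0,0]
  ]
}}

```text
t: 10.3
tool_pos: [509.8, 315.4, 182.5]
tcp_rot: [0.0, -0.002, 1.0, -0.0]
ft_force: [1.4, -0.4, -1.2]
gripper_width: 15.4
finger_force: 68.6
```

Call:
{"name": "arm_command", "arguments": {
  "rows": [
    [[0,-0.4,0],0,0],
    [[0,-0.4,0],0,0],
    [[0,-0.4,0],0,0],
    [[0,-0.4,0],0,0],
    [[0,-0.4,0],0,0]
  ]
}}

```text
t: 10.8
tool_pos: [510.6, 74.4, 182.9]
tcp_rot: [0.001, -0.001, 1.0, -0.0]
ft_force: [0.6, -0.3, -1.1]
gripper_width: 15.5
finger_force: 68.6
```

Call:
{"name": "arm_command", "arguments": {
  "rows": [
    [[0,-0.4,0.06],0,0],
    [[0,-0.3,0.06],0,0],
    [[0,-0.16,0],0,0],
    [[0,0,0],0,0],
    [[0,0,0],0,0]
  ]
}}

```text
t: 11.3
tool_pos: [511.2, -27.2, 168.1]
tcp_rot: [0.0, -0.0, 1.0, 0.0]
ft_force: [-0.2, 0.4, -1.6]
gripper_width: 15.0
finger_force: 68.7
```

Run:
```python
from h import *
go(507,-27,170,180)
w=snap('wrist','w5.png'); b=snap('side','b5.png')
out=np.hstack([cv2.resize(w,(400,300)),cv2.resize(b[110:250,150:310],(343,300),interpolation=cv2.INTER_CUBIC)])
cv2.imwrite('pics/w5b.png',out[:,:,::-1])
```

```text
t 11.3 pos [511.2 -27.2 168.1] phi -179.96 w 15.0 q6 -106.0
 need shift(units, at current axes) [ 0.035  0.002 -0.016]  turn units 0.001
```

View pics/w5b.png

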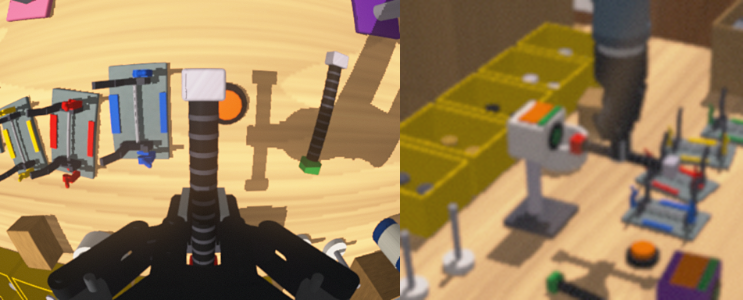

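Call:
{"name": "arm_command", "arguments": {
  "rows": [
    [[0,0,0],0,0],
    [[0,0,0],0,0],
    [[0,0,0],0,0],
    [[0,0,0],0,0],
    [[0,0,0],0,0]
  ]
}}

```text
t: 11.9
tool_pos: [511.3, -26.9, 167.5]
tcp_rot: [-0.0, -0.001, 1.0, 0.0]
ft_force: [-0.3, 0.4, -0.6]
gripper_width: 15.3
finger_force: 68.7
```

Call:
{"name": "arm_command", "arguments": {
  "rows": [
    [[0,0,0],0,0],
    [[0,0,0],0,0],
    [[0,0,0],0.1,0],
    [[0,0,0],0.182,0],
    [[0,0,0],0.182,0]
  ]
}}

```text
t: 12.4
tool_pos: [511.3, -27.2, 167.5]
tcp_rot: [-0.0, 0.183, 0.983, -0.0]
ft_force: [-0.2, 0.4, -0.7]
gripper_width: 15.2
finger_force: 68.7
```

Call:
{"name": "arm_command", "arguments": {
  "rows": [
    [[0,0,0],0.182,0],
    [[0,0,0],0.182,0],
    [[0,0,0],0.182,0],
    [[0,0,0],0.182,0],
    [[0,0,0],0.182,0]
  ]
}}

```text
t: 12.9
tool_pos: [511.2, -27.2, 167.5]
tcp_rot: [-0.0, 0.515, 0.857, -0.0]
ft_force: [0.4, 0.7, -1.3]
gripper_width: 15.4
finger_force: 68.5
```

Call:
{"name": "arm_command", "arguments": {
  "rows": [
    [[0,0,0],0.182,0],
    [[0,0,0],0.182,0],
    [[0,0,0],0.182,0],
    [[0,0,0],0.182,0],
    [[0,0,0],0.182,0]
  ]
}}

```text
t: 13.4
tool_pos: [511.2, -27.2, 167.5]
tcp_rot: [-0.0, 0.783, 0.623, -0.0]
ft_force: [-0.3, -0.5, -1.0]
gripper_width: 15.3
finger_force: 68.5
```

Call:
{"name": "arm_command", "arguments": {
  "rows": [
    [[0,0,0],0.182,0],
    [[0,0,0],0.182,0],
    [[0,0,0],0.182,0],
    [[0,0,0],0.182,0],
    [[0,0,0],0.182,0]
  ]
}}

```text
t: 13.9
tool_pos: [511.2, -27.2, 167.5]
tcp_rot: [-0.0, 0.951, 0.31, -0.0]
ft_force: [-1.2, 0.4, -1.2]
gripper_width: 14.7
finger_force: 68.5
```

Call:
{"name": "arm_command", "arguments": {
  "rows": [
    [[0,0,0],0.182,0],
    [[0,0,0],0.182,0],
    [[0,0,0],0.182,0],
    [[0,0,0],0.182,0],
    [[0,0,0],0.078,0]
  ]
}}

```text
t: 14.4
tool_pos: [511.2, -27.2, 167.5]
tcp_rot: [-0.0, 1.0, -0.001, -0.0]
ft_force: [0.1, 0.1, -1.5]
gripper_width: 14.8
finger_force: 68.5
```

Run:
```python
from h import *
go(507,-27,170,0); b=snap('side','b6.png'); w=snap('wrist','w6.png')
```

```text
t 14.4 pos [511.2 -27.2 167.5] phi -0.15 w 14.8 q6 75.0
 need shift(units, at current axes) [-0.035 -0.001 -0.021]  turn units -0.003
```

Call:
{"name": "arm_command", "arguments": {
  "rows": [
    [[0,0,0],0,0],
    [[0,0,0],0,0],
    [[0,0,0],0,0],
    [[0,0,0],0,0],
    [[0,0,0],0,0]
  ]
}}

```text
t: 15.0
tool_pos: [511.3, -27.1, 167.5]
tcp_rot: [-0.0, 1.0, 0.001, 0.0]
ft_force: [-0.5, 1.3, -0.6]
gripper_width: 15.1
finger_force: 68.5
```

Call:
{"name": "arm_command", "arguments": {
  "rows": [
    [[0,0,0],0,0],
    [[0,0,0],0,0],
    [[0,0,0],0,0],
    [[0,0,0],0,0],
    [[0,0,0],0,0]
  ]
}}

```text
t: 15.5
tool_pos: [511.2, -27.1, 167.5]
tcp_rot: [-0.0, 1.0, 0.001, 0.0]
ft_force: [0.1, 0.3, -1.7]
gripper_width: 15.2
finger_force: 68.5
```

Run:
```python
from h import *
go(499.5,-212,170,-10.6); b=snap('side','b7.png'); w=snap('wrist','w7.png')
c=[cv2.imread('pics/b%d.png'%i)[130:230,190:290] for i in(5,6,7)]
for x in c:
  h=cv2.cvtColor(x[20:70,0:60],cv2.COLOR_BGR2HSV); m=cv2.inRange(h,(50,80,0),(95,255,255)); print(m.sum()//255, x[20:70,0:60][m>0].mean(0))
```

```text
t 15.5 pos [511.2 -27.1 167.5] phi 0.13 w 15.2 q6 74.0
 need shift(units, at current axes) [-0.101  1.541 -0.021]  turn units 0.239
42 [55.04761905 97.33333333 51.5952381 ]
41 [55.53658537 96.36585366 50.58536585]
41 [55.43902439 97.6097561  51.80487805]
```

Call:
{"name": "arm_command", "arguments": {
  "rows": [
    [[-0.02,0.38,0],0,0],
    [[-0.03,0.4,0],0,0],
    [[-0.03,0.4,0],0,0],
    [[-0.02,0.36,0],0,0],
    [[0,0,0],0.12,0]
  ]
}}

```text
t: 16.1
tool_pos: [499.7, -217.8, 167.7]
tcp_rot: [0.002, 0.999, -0.049, 0.001]
ft_force: [-0.5, -0.2, -2.1]
gripper_width: 15.4
finger_force: 68.9
```

Call:
{"name": "arm_command", "arguments": {
  "rows": [
    [[0,0,0],0.119,0],
    [[0,0,0.2],0,0],
    [[0,0,0.2],0,0],
    [[0,0,0],0,0],
    [[0,0,0],0,0]
  ]
}}

```text
t: 16.6
tool_pos: [499.6, -211.8, 119.5]
tcp_rot: [-0.0, 0.996, -0.093, -0.0]
ft_force: [-0.1, -0.2, -0.8]
gripper_width: 15.2
finger_force: 68.9
```

Run:
```python
from h import *
go(499.5,-212,100,-10.6); w=snap('wrist','w8.png'); b=snap('side','b8.png'); a=snap('scene','a8.png')
u,v=map(int,proj('scene',(500,-212,80))); u2,v2=map(int,proj('side',(500,-212,60))); print(u,v,u2,v2)
f=lambda im,u,v:cv2.resize(im[max(0,v-45):v+45,u-60:u+60],(400,300),interpolation=cv2.INTER_CUBIC)
out=np.hstack([cv2.resize(w,(800,600))]); 
cv2.imwrite('pics/w8b.png',np.vstack([np.hstack([f(a,u,v),f(b,u2,v2)]),np.hstack([cv2.resize(w,(400,300)),cv2.resize(w[130:280,190:310],(400,300))])])[:,:,::-1])
```

```text
t 16.6 pos [ 499.6 -211.8  119.5] phi -10.62 w 15.2 q6 66.0
 need shift(units, at current axes) [-0.     0.002  0.163]  turn units -0.0
205 173 278 180
```

View pics/w8b.png

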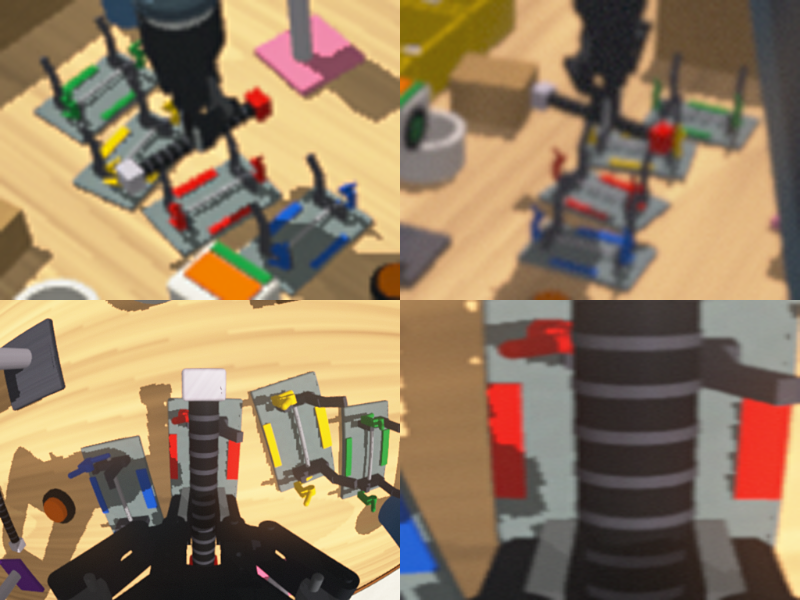

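Call:
{"name": "arm_command", "arguments": {
  "rows": [
    [[0,0,0.15],0,0],
    [[0,0,0.1],0,0],
    [[0,0,0.08],0,0],
    [[0,0,0.06],0,0],
    [[0,0,0],0,0]
  ]
}}

```text
t: 17.25
tool_pos: [499.1, -211.5, 71.7]
tcp_rot: [-0.0, 0.996, -0.093, -0.001]
ft_force: [-1.3, 0.1, -2.5]
gripper_width: 15.1
finger_force: 68.9
```

Call:
{"name": "arm_command", "arguments": {
  "rows": [
    [[0,0,0.04],0,0],
    [[0,0,0.03],0,0],
    [[0,0,0.03],0,0],
    [[0,0,0],0,0],
    [[0,0,0],0,0]
  ]
}}

```text
t: 17.75
tool_pos: [500.4, -213.4, 61.0]
tcp_rot: [0.001, 0.996, -0.093, 0.001]
ft_force: [-0.5, -5.1, -1.8]
gripper_width: 15.4
finger_force: 68.9
```

Call:
{"name": "arm_command", "arguments": {
  "rows": [
    [[0,0,0.025],0,0],
    [[0,0,0.025],0,0],
    [[0,0,0],0,0],
    [[0,0,0],0,0],
    [[0,0,0],0,0]
  ]
}}

```text
t: 18.25
tool_pos: [500.0, -213.4, 54.5]
tcp_rot: [0.001, 0.996, -0.093, 0.001]
ft_force: [-0.3, -6.6, -4.5]
gripper_width: 14.8
finger_force: 68.6
```

Call:
{"name": "arm_command", "arguments": {
  "rows": [
    [[0,0,0.02],0,0],
    [[0,0,0.02],0,0],
    [[0,0,0],0,0],
    [[0,0,0],0,0],
    [[0,0,0],0,0]
  ]
}}

```text
t: 18.75
tool_pos: [499.9, -212.5, 50.4]
tcp_rot: [0.001, 0.996, -0.093, 0.0]
ft_force: [-2.2, -4.4, 5.3]
gripper_width: 15.5
finger_force: 69.7
```

Call:
{"name": "arm_command", "arguments": {
  "rows": [
    [[0,0,0.02],0,0],
    [[0,0,0.01],0,0],
    [[0,0,0],0,0],
    [[0,0,0],0,0],
    [[0,0,0],0,0]
  ]
}}

```text
t: 19.25
tool_pos: [500.0, -212.6, 50.0]
tcp_rot: [0.001, 0.996, -0.092, 0.001]
ft_force: [-10.6, 0.2, 32.8]
gripper_width: 15.1
finger_force: 73.0
```

Call:
{"name": "arm_command", "arguments": {
  "rows": [
    [[0,0,0.01],0,0],
    [[0,0,0.01],0,0],
    [[0,0,0],0,0],
    [[0,0,0],0,0],
    [[0,0,0],0,0]
  ]
}}

```text
t: 19.75
tool_pos: [500.1, -212.6, 49.8]
tcp_rot: [0.001, 0.996, -0.092, 0.001]
ft_force: [-17.0, 2.1, 51.7]
gripper_width: 14.9
finger_force: 75.0
```

Call:
{"name": "arm_command", "arguments": {
  "rows": [
    [[0,0,-0.02],0,0],
    [[0,0,-0.02],0,0],
    [[0,0,-0.005],0,0.5],
    [[0,0,0],0,0.5],
    [[0,0,0],0,0.5]
  ]
}}

```text
t: 20.25
tool_pos: [499.4, -211.0, 48.5]
tcp_rot: [-0.001, 0.996, -0.092, -0.001]
ft_force: [-0.7, 0.8, 0.0]
gripper_width: 42.6
finger_force: 0.0
```

Call:
{"name": "arm_command", "arguments": {
  "rows": [
    [[0,0,0],0,0.5],
    [[0,0,-0.1],0,0.5],
    [[0,0,-0.3],0,0.5],
    [[0,0,-0.4],0,0.5],
    [[0,0,-0.4],0,0.5]
  ]
}}

```text
t: 20.75
tool_pos: [499.2, -211.5, 195.1]
tcp_rot: [-0.0, 0.996, -0.093, -0.001]
ft_force: [1.8, -0.6, 0.1]
gripper_width: 42.7
finger_force: 0.0
```

Run:
```python
from h import *
go(492.2,328.2,210,194.2); w=snap('wrist','w9.png'); b=snap('side','b9.png'); a=snap('scene','a9.png')
u,v=map(int,proj('scene',(500,-212,34))); u2,v2=map(int,proj('side',(500,-212,34)))
f=lambda im,u,v:cv2.resize(im[max(0,v-34):v+34,u-45:u+45],(400,300),interpolation=cv2.INTER_CUBIC)
cv2.imwrite('pics/w9b.png',np.vstack([np.hstack([f(a,u,v),f(b,u2,v2)]),np.hstack([cv2.resize(w,(400,300)),cv2.resize(b[200:330,110:283],(400,300))])])[:,:,::-1])
```

```text
t 20.75 pos [ 499.2 -211.5  195.1] phi -10.62 w 42.7 q6 66.0
 need shift(units, at current axes) [-0.887 -4.41  -0.12 ]  turn units 3.448
```

View pics/w9b.png

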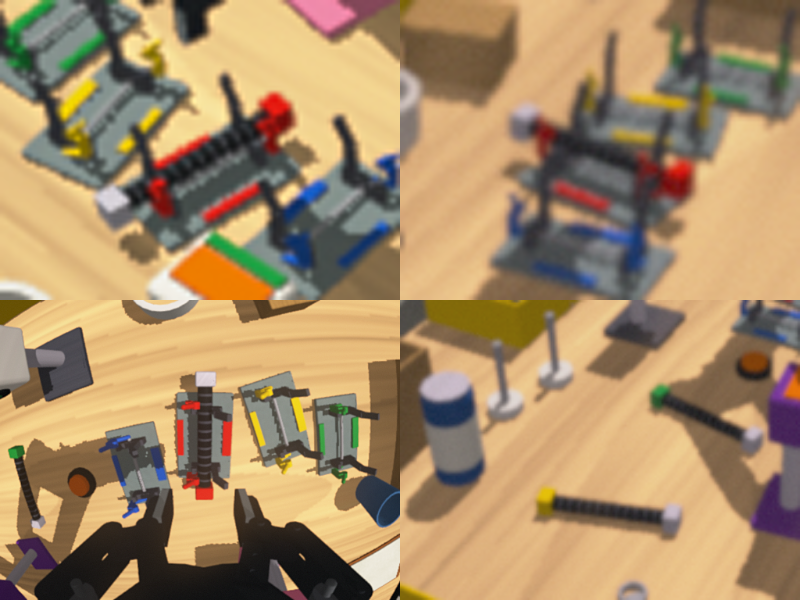

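Call:
{"name": "arm_command", "arguments": {
  "rows": [
    [[0,0,0],-0.184,0.6],
    [[0,0,0],-0.184,0.6],
    [[0,0,0],-0.184,0.6],
    [[0.095,-0.397,0],0,0.6],
    [[0.095,-0.397,0],0,0.6]
  ]
}}

```text
t: 21.4
tool_pos: [497.6, -113.6, 192.1]
tcp_rot: [-0.001, 0.993, 0.122, -0.001]
ft_force: [0.6, 0.7, -0.1]
gripper_width: 51.2
finger_force: 0.0
```

Call:
{"name": "arm_command", "arguments": {
  "rows": [
    [[0.095,-0.397,0],0,0.6],
    [[0.095,-0.397,0],0,0.6],
    [[0.095,-0.397,0],0,0.6],
    [[0.095,-0.397,0],0,0.6],
    [[0.095,-0.397,0],0,0.6]
  ]
}}

```text
t: 21.9
tool_pos: [493.9, 132.9, 192.5]
tcp_rot: [-0.0, 0.992, 0.124, -0.001]
ft_force: [1.5, -0.1, -0.1]
gripper_width: 51.2
finger_force: 0.0
```

Call:
{"name": "arm_command", "arguments": {
  "rows": [
    [[0.095,-0.397,0],0,0.6],
    [[0.095,-0.397,0],0,0.6],
    [[0.095,-0.397,0],0,0.6],
    [[0.095,-0.397,0],0,0.6],
    [[0,0,0],0,0.6]
  ]
}}

```text
t: 22.4
tool_pos: [490.7, 332.3, 192.1]
tcp_rot: [-0.001, 0.992, 0.127, -0.001]
ft_force: [0.6, -0.2, 0.2]
gripper_width: 51.1
finger_force: 0.0
```

```bash
cat >> h.py <<'E'
def findrod(w,box,cap):   # box u0,v0,u1,v1; cap: HSV range of the coloured cap
    c,s=blob(w,*cap,box=box); C=at('wrist',c,14)[:2]
    g=cv2.cvtColor(w,cv2.COLOR_RGB2HSV); m=cv2.inRange(g,(0,0,0),(180,110,75)); k=np.zeros_like(m);k[box[1]:box[3],box[0]:box[2]]=255
    m=cv2.morphologyEx(m&k,cv2.MORPH_CLOSE,np.ones((5,5)))
    n,l,st_,_=cv2.connectedComponentsWithStats(m); i=1+np.argmax(st_[1:,4]); v,u=np.nonzero(l==i)
    P=np.array([at('wrist',p,12)[:2] for p in zip(u,v)]); ctr,(a,b),_=cv2.minAreaRect(P.astype(np.float32))
    mu=P.mean(0); d=np.linalg.svd(P-mu,full_matrices=False)[2][0]; d*=np.sign(d@(C-mu)) or 1
    t=(P-mu)@d; e=mu+d*(t.max()+t.min())/2
    f=np.degrees(np.arctan2(d[1],d[0])); print('cap',c.round(),C,'rod',e.round(1),np.array(ctr).round(1),'size',round(a),round(b),'ang',f.round(2)); return e,f
E
python3 - <<'E'
from h import *
w=snap('wrist','w10.png'); go(492.2,328.2,26,14.2)
u,v=proj('wrist',(492.2,328.2,12)); print(u,v)
e,f=findrod(w,(190,20,322,int(v)+75),((22,150,100),(32,255,255)))
go(e[0],e[1],26,f)
cv2.imwrite('pics/w10b.png',cv2.resize(w,(640,480))[:,:,::-1])
E
```

```text
t 22.45 pos [491.  329.5 191.9] phi 14.5 w 51.2 q6 99.0
 need shift(units, at current axes) [0.01  0.013 1.382]  turn units 0.007
262.04935387623084 176.19701565599337
cap [263. 107.] [561.8 344.9] rod [488.6 323.9] [488.3 325.1] size 131 16 ang 14.72
t 22.45 pos [491.  329.5 191.9] phi 14.5 w 51.2 q6 99.0
 need shift(units, at current axes) [-0.028  0.041  1.383]  turn units -0.005
```

View pics/w10b.png

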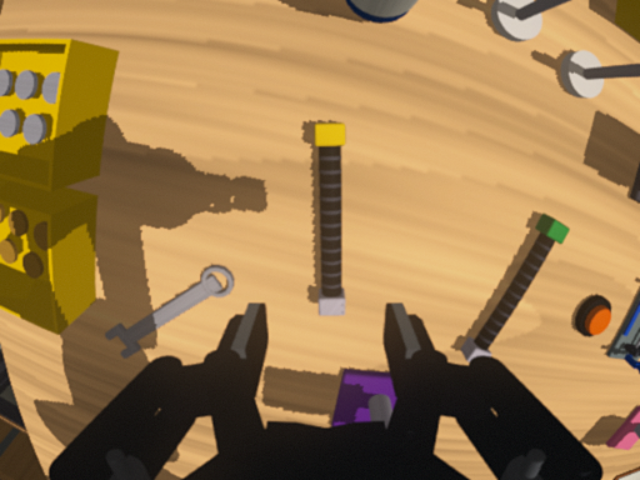

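Call:
{"name": "arm_command", "arguments": {
  "rows": [
    [[-0.03,0.04,0.35],0,0.6],
    [[0,0,0.4],0,0.6],
    [[0,0,0.35],0,0.6],
    [[0,0,0.16],0,0.6],
    [[0,0,0.1],0,0.6]
  ]
}}

```text
t: 22.95
tool_pos: [488.5, 319.2, 27.3]
tcp_rot: [0.001, 0.992, 0.123, -0.003]
ft_force: [0.0, 0.4, 0.2]
gripper_width: 51.3
finger_force: 0.0
```

Call:
{"name": "arm_command", "arguments": {
  "rows": [
    [[0,0,0],0,0.6],
    [[0,0,0],0,0],
    [[0,0,0],0,0],
    [[0,0,0],0,0],
    [[0,0,0],0,0]
  ]
}}

```text
t: 23.45
tool_pos: [491.5, 321.9, 32.2]
tcp_rot: [-0.0, 0.992, 0.124, 0.002]
ft_force: [0.1, 0.2, 6.4]
gripper_width: 15.1
finger_force: 68.5
```

Call:
{"name": "arm_command", "arguments": {
  "rows": [
    [[0,0,-0.1],0,0],
    [[0,0,-0.2],0,0],
    [[0,0,-0.3],0,0],
    [[0,0,-0.4],0,0],
    [[0,0,-0.3],0,0]
  ]
}}

```text
t: 23.95
tool_pos: [490.4, 321.5, 189.8]
tcp_rot: [-0.0, 0.992, 0.124, 0.001]
ft_force: [0.6, 0.3, -1.5]
gripper_width: 14.6
finger_force: 68.5
```

Run:
```python
from h import *
go(509,-27,171,0); w=snap('wrist','w11.png')
c,s=blob(w,(22,150,100),(32,255,255),box=(150,0,370,300)); print(c,s)
```

```text
t 23.95 pos [490.4 321.5 189.8] phi 14.23 w 14.6 q6 98.0
 need shift(units, at current axes) [-0.564  2.853  0.154]  turn units 0.316
[258.62188821 115.74354157] [ 232   96   54   41 2129]
```

Call:
{"name": "arm_command", "arguments": {
  "rows": [
    [[0,0,0],0.158,0],
    [[0,0,0],0.158,0],
    [[0,0.2,0],0,0],
    [[0,0.4,0],0,0],
    [[0,0.4,0],0,0]
  ]
}}

```text
t: 24.5
tool_pos: [489.6, 200.6, 186.5]
tcp_rot: [0.0, 1.0, 0.001, 0.0]
ft_force: [1.2, -1.1, -1.5]
gripper_width: 14.9
finger_force: 68.7
```

Call:
{"name": "arm_command", "arguments": {
  "rows": [
    [[0.03,0.4,0],0,0],
    [[0.03,0.4,0.02],0,0],
    [[0.03,0.4,0.04],0,0],
    [[0.03,0.4,0.05],0,0],
    [[0.035,0.3,0.04],0,0]
  ]
}}

```text
t: 25.0
tool_pos: [508.4, -29.3, 168.6]
tcp_rot: [0.0, 1.0, -0.001, 0.0]
ft_force: [0.6, 0.7, -1.5]
gripper_width: 14.8
finger_force: 68.8
```

Call:
{"name": "arm_command", "arguments": {
  "rows": [
    [[0,0,0],0,0],
    [[0,0,0],0,0],
    [[0,0,0],0,0],
    [[0,0,0],0,0],
    [[0,0,0],0,0]
  ]
}}

```text
t: 25.5
tool_pos: [508.7, -25.5, 168.3]
tcp_rot: [-0.0, 1.0, 0.001, 0.0]
ft_force: [-0.1, -0.2, -2.5]
gripper_width: 14.7
finger_force: 68.9
```

Run:
```python
from h import *
go(509,-27,171,0); b=snap('side','b12.png')
c,s=blob(b,(22,150,100),(32,255,255),box=(210,130,270,220)); print(c,s,'expect cap',proj('side',(509+75,-27,155)),'c5 red',blob(cv2.imread('pics/b5.png')[:,:,::-1].copy(),(0,170,100),(4,255,255),box=(190,130,270,220)))
```

```text
t 25.5 pos [508.7 -25.5 168.3] phi 0.11 w 14.7 q6 74.0
 need shift(units, at current axes) [ 0.002  0.013 -0.022]  turn units 0.003
[225.09113924 143.45316456] [210 130  34  34 790] expect cap (np.float64(231.73333755661656), np.float64(175.35254262094188)) c5 red (array([232.09375, 175.75   ]), array([230, 173,   6,   8,  32], dtype=int32))
```

Call:
{"name": "arm_command", "arguments": {
  "rows": [
    [[0,0,0],0,0],
    [[0,0,0],0,0],
    [[0,0,0],0,0],
    [[0,0,0],0,0],
    [[0,0,0],0,0]
  ]
}}

```text
t: 26.05
tool_pos: [508.8, -26.7, 168.1]
tcp_rot: [-0.0, 1.0, -0.0, -0.0]
ft_force: [0.4, -0.3, -2.2]
gripper_width: 15.2
finger_force: 68.9
```

Run:
```python
from h import *
b=cv2.imread('pics/b12.png')[:,:,::-1].copy(); print(blob(b,(22,150,100),(32,255,255),box=(222,166,245,190)))
```

```text
(array([231.06976744, 177.09302326]), array([228, 173,   7,  10,  43], dtype=int32))
```

Call:
{"name": "arm_command", "arguments": {
  "rows": [
    [[0,0,0],0,0],
    [[0,0,0],0,0],
    [[0,0,0],-0.1,0],
    [[0,0,0],-0.182,0],
    [[0,0,0],-0.182,0]
  ]
}}

```text
t: 26.55
tool_pos: [508.8, -26.7, 168.1]
tcp_rot: [0.0, 0.983, 0.184, -0.0]
ft_force: [0.0, -0.4, -2.0]
gripper_width: 15.1
finger_force: 68.8
```

Call:
{"name": "arm_command", "arguments": {
  "rows": [
    [[0,0,0],-0.182,0],
    [[0,0,0],-0.182,0],
    [[0,0,0],-0.182,0],
    [[0,0,0],-0.182,0],
    [[0,0,0],-0.182,0]
  ]
}}

```text
t: 27.05
tool_pos: [508.8, -26.7, 168.1]
tcp_rot: [-0.0, 0.856, 0.516, -0.0]
ft_force: [-0.1, 0.0, -2.6]
gripper_width: 15.0
finger_force: 68.8
```

Call:
{"name": "arm_command", "arguments": {
  "rows": [
    [[0,0,0],-0.182,0],
    [[0,0,0],-0.182,0],
    [[0,0,0],-0.182,0],
    [[0,0,0],-0.182,0],
    [[0,0,0],-0.182,0]
  ]
}}

```text
t: 27.55
tool_pos: [508.8, -26.7, 168.1]
tcp_rot: [0.0, 0.622, 0.783, 0.0]
ft_force: [0.5, 0.1, -1.9]
gripper_width: 15.0
finger_force: 68.8
```

Call:
{"name": "arm_command", "arguments": {
  "rows": [
    [[0,0,0],-0.182,0],
    [[0,0,0],-0.182,0],
    [[0,0,0],-0.182,0],
    [[0,0,0],-0.182,0],
    [[0,0,0],-0.182,0]
  ]
}}

```text
t: 28.05
tool_pos: [508.8, -26.7, 168.1]
tcp_rot: [0.0, 0.309, 0.951, 0.0]
ft_force: [0.2, 0.8, -2.0]
gripper_width: 14.7
finger_force: 68.8
```

Call:
{"name": "arm_command", "arguments": {
  "rows": [
    [[0,0,0],-0.182,0],
    [[0,0,0],-0.182,0],
    [[0,0,0],-0.182,0],
    [[0,0,0],-0.182,0],
    [[0,0,0],-0.078,0]
  ]
}}

```text
t: 28.55
tool_pos: [508.8, -26.7, 168.1]
tcp_rot: [0.0, -0.002, 1.0, -0.0]
ft_force: [-0.1, -1.0, -2.3]
gripper_width: 14.6
finger_force: 68.8
```

Call:
{"name": "arm_command", "arguments": {
  "rows": [
    [[0,0,0],0,0],
    [[0,0,0],0,0],
    [[0,0,0],0,0],
    [[0,0,0],0,0],
    [[0,0,0],0,0]
  ]
}}

```text
t: 29.05
tool_pos: [508.8, -26.7, 168.1]
tcp_rot: [0.0, 0.0, 1.0, -0.0]
ft_force: [0.5, 0.3, -1.9]
gripper_width: 15.2
finger_force: 68.8
```

Call:
{"name": "arm_command", "arguments": {
  "rows": [
    [[0,0,0],0,0],
    [[0,0,0],0,0],
    [[0,0,0],0,0],
    [[0,0,0],0,0],
    [[0,0,0],0,0]
  ]
}}

```text
t: 29.55
tool_pos: [508.8, -26.7, 168.1]
tcp_rot: [0.0, 0.0, 1.0, -0.0]
ft_force: [0.5, -1.2, -2.4]
gripper_width: 14.8
finger_force: 68.8
```

Run:
```python
from h import *
go(504.4,-318.6,168,190)
```

```text
t 29.55 pos [508.8 -26.7 168.1] phi 180.0 w 14.8 q6 -106.0
 need shift(units, at current axes) [ 3.700e-02 -2.433e+00  1.000e-03]  turn units -0.222
```

Call:
{"name": "arm_command", "arguments": {
  "rows": [
    [[0,-0.35,0],0,0],
    [[0,-0.4,0],0,0],
    [[0,-0.4,0],0,0],
    [[0.01,-0.4,0],0,0],
    [[0.01,-0.4,0],0,0]
  ]
}}

```text
t: 30.05
tool_pos: [506.2, -262.5, 168.2]
tcp_rot: [0.0, -0.0, 1.0, -0.0]
ft_force: [1.2, 0.3, -2.3]
gripper_width: 14.5
finger_force: 69.0
```

Call:
{"name": "arm_command", "arguments": {
  "rows": [
    [[0.01,-0.35,0],0,0],
    [[0.007,-0.133,0],0,0],
    [[0,0,0],-0.111,0],
    [[0,0,0.2],-0.111,0],
    [[0,0,0.2],0,0]
  ]
}}

```text
t: 30.55
tool_pos: [504.8, -318.9, 120.3]
tcp_rot: [0.001, -0.088, 0.996, -0.001]
ft_force: [0.5, 1.3, -2.2]
gripper_width: 14.4
finger_force: 69.0
```

Call:
{"name": "arm_command", "arguments": {
  "rows": [
    [[0,0,0],0,0],
    [[0,0,0],0,0],
    [[0,0,0],0,0],
    [[0,0,0],0,0],
    [[0,0,0],0,0]
  ]
}}

```text
t: 31.05
tool_pos: [504.9, -318.9, 121.3]
tcp_rot: [0.001, -0.087, 0.996, -0.001]
ft_force: [-0.2, -0.5, -2.7]
gripper_width: 14.7
finger_force: 69.0
```

Run:
```python
from h import *
go(504.4,-318.6,90,190); w=snap('wrist','w13.png')
# tabs of yellow clip seen now
h=cv2.cvtColor(w,cv2.COLOR_RGB2HSV); m=cv2.inRange(h,(22,150,100),(32,255,255)); n,_,s,c=cv2.connectedComponentsWithStats(m)
for i in range(1,n):
    if s[i,4]>60: print(s[i],c[i].round(1),at('wrist',c[i],8))
```

```text
t 31.05 pos [ 504.9 -318.9  121.3] phi -170.01 w 14.7 q6 -143.0
 need shift(units, at current axes) [0.004 0.004 0.261]  turn units -0.0
[ 231   96   55   40 2112] [258.2 115.6] [ 438.  -331.9    8. ]
[278 137  25  17 314] [288.1 145.4] [ 457.2 -304.4    8. ]
[295 168  11  58 544] [299.9 196.3] [ 497.5 -286.1    8. ]
[215 174  17  52 741] [223.3 200.1] [ 512.  -348.8    8. ]
[ 41 343  32  41 565] [ 56.8 370.6] [ 859.6 -594.2    8. ]
[448 378  21   6  91] [458.8 381.2] [773.6  71.7   8. ]
```

Call:
{"name": "arm_command", "arguments": {
  "rows": [
    [[0,0,0.15],0,0],
    [[0,0,0.1],0,0],
    [[0,0,0.08],0,0],
    [[0,0,0.06],0,0],
    [[0,0,0],0,0]
  ]
}}

```text
t: 31.6
tool_pos: [504.1, -318.6, 72.3]
tcp_rot: [-0.0, -0.087, 0.996, 0.0]
ft_force: [-0.3, -0.3, -2.3]
gripper_width: 15.0
finger_force: 69.0
```

Call:
{"name": "arm_command", "arguments": {
  "rows": [
    [[0,0,0.04],0,0],
    [[0,0,0.03],0,0],
    [[0,0,0.03],0,0],
    [[0,0,0],0,0],
    [[0,0,0],0,0]
  ]
}}

```text
t: 32.1
tool_pos: [505.1, -319.8, 61.4]
tcp_rot: [0.001, -0.087, 0.996, -0.001]
ft_force: [1.8, -5.1, -3.8]
gripper_width: 14.6
finger_force: 69.0
```

Call:
{"name": "arm_command", "arguments": {
  "rows": [
    [[0,0,0.025],0,0],
    [[0,0,0.025],0,0],
    [[0,0,0],0,0],
    [[0,0,0],0,0],
    [[0,0,0],0,0]
  ]
}}

```text
t: 32.6
tool_pos: [504.0, -318.5, 54.5]
tcp_rot: [-0.0, -0.087, 0.996, 0.0]
ft_force: [1.8, -4.9, -8.3]
gripper_width: 14.6
finger_force: 68.4
```

Call:
{"name": "arm_command", "arguments": {
  "rows": [
    [[0,0,0.02],0,0],
    [[0,0,0.02],0,0],
    [[0,0,0],0,0],
    [[0,0,0],0,0],
    [[0,0,0],0,0]
  ]
}}

```text
t: 33.1
tool_pos: [504.1, -318.5, 53.8]
tcp_rot: [0.0, -0.087, 0.996, -0.0]
ft_force: [-6.5, 1.1, 20.8]
gripper_width: 15.0
finger_force: 71.8
```

Call:
{"name": "arm_command", "arguments": {
  "rows": [
    [[0,0,0.02],0,0],
    [[0,0,0.01],0,0],
    [[0,0,0],0,0],
    [[0,0,0],0,0],
    [[0,0,0],0,0]
  ]
}}

```text
t: 33.6
tool_pos: [504.2, -318.6, 53.5]
tcp_rot: [0.0, -0.087, 0.996, -0.001]
ft_force: [-13.9, 6.6, 43.7]
gripper_width: 14.6
finger_force: 74.1
```

Call:
{"name": "arm_command", "arguments": {
  "rows": [
    [[0,0,-0.02],0,0],
    [[0,0,-0.02],0,0],
    [[0,0,-0.005],0,0.5],
    [[0,0,0],0,0.5],
    [[0,0,0],0,0.5]
  ]
}}

```text
t: 34.1
tool_pos: [504.1, -317.9, 51.7]
tcp_rot: [-0.0, -0.087, 0.996, 0.001]
ft_force: [-0.4, -0.2, -0.4]
gripper_width: 42.5
finger_force: 0.0
```

Call:
{"name": "arm_command", "arguments": {
  "rows": [
    [[0,0,0],0,0.5],
    [[0,0,-0.1],0,0.5],
    [[0,0,-0.3],0,0.5],
    [[0,0,-0.4],0,0.5],
    [[0,0,-0.4],0,0.5]
  ]
}}

```text
t: 34.6
tool_pos: [504.0, -318.2, 198.0]
tcp_rot: [-0.0, -0.087, 0.996, 0.001]
ft_force: [1.8, -0.3, 0.8]
gripper_width: 42.7
finger_force: 0.0
```

Run:
```python
from h import *
go(468.4,135.5,200,170); w=snap('wrist','w14.png'); b=snap('side','b14.png'); a=snap('scene','a14.png')
u,v=map(int,proj('scene',(504,-318,34))); u2,v2=map(int,proj('side',(504,-318,34)))
f=lambda im,u,v:cv2.resize(im[max(0,v-34):v+34,u-45:u+45],(400,300),interpolation=cv2.INTER_CUBIC)
cv2.imwrite('pics/w14b.png',np.vstack([np.hstack([f(a,u,v),f(b,u2,v2)]),np.hstack([cv2.resize(w,(400,300)),cv2.resize(b[200:330,110:283],(400,300))])])[:,:,::-1])
```

```text
t 34.6 pos [ 504.  -318.2  198. ] phi -170.01 w 42.7 q6 -143.0
 need shift(units, at current axes) [-0.364  3.775 -0.012]  turn units 0.444
```

View pics/w14b.png

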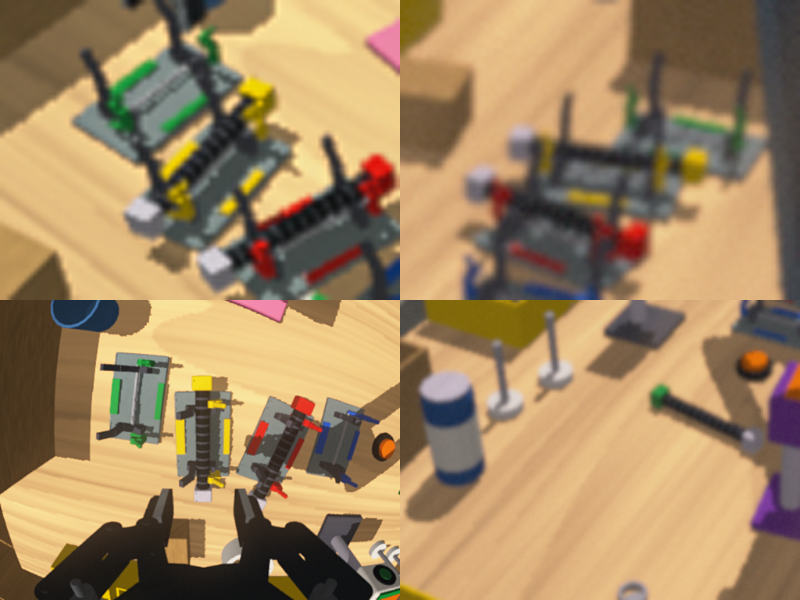

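Call:
{"name": "arm_command", "arguments": {
  "rows": [
    [[0,0,0],0.148,0.6],
    [[0,0,0],0.148,0.6],
    [[0,0,0],0.148,0.6],
    [[0.095,0.367,0],0,0.6],
    [[0.095,0.367,0],0,0.6]
  ]
}}

```text
t: 35.25
tool_pos: [496.3, -227.3, 194.8]
tcp_rot: [-0.001, 0.089, 0.996, 0.001]
ft_force: [0.6, 0.6, -0.1]
gripper_width: 51.1
finger_force: 0.0
```

Call:
{"name": "arm_command", "arguments": {
  "rows": [
    [[0.095,0.367,0],0,0.6],
    [[0.095,0.367,0],0,0.6],
    [[0.095,0.367,0],0,0.6],
    [[0.095,0.367,0],0,0.6],
    [[0.095,0.367,0],0,0.6]
  ]
}}

```text
t: 35.75
tool_pos: [478.0, 0.7, 195.5]
tcp_rot: [-0.001, 0.087, 0.996, 0.0]
ft_force: [0.4, -0.2, 0.1]
gripper_width: 51.0
finger_force: 0.0
```

Call:
{"name": "arm_command", "arguments": {
  "rows": [
    [[0.095,0.367,0],0,0.6],
    [[0.095,0.367,0],0,0.6],
    [[0.095,0.367,0],0,0.6],
    [[0,0,0],0,0.6],
    [[0,0,0],0,0.6]
  ]
}}

```text
t: 36.25
tool_pos: [467.6, 135.8, 195.5]
tcp_rot: [-0.001, 0.085, 0.996, -0.0]
ft_force: [0.8, 0.5, -0.7]
gripper_width: 51.2
finger_force: 0.0
```

Run:
```python
from h import *
w=snap('wrist','w15.png')
u,v=proj('wrist',(468.4,135.5,12)); print(u,v)
e,f=findrod(w,(190,20,322,int(v)+75),((50,150,80),(75,255,255)))
go(e[0],e[1],29,f+180)
```

```text
260.6263485801387 176.48534890333877
cap [258. 245.] [547.  118.7] rod [471.9 131.1] [472.1 132.4] size 16 132 ang -10.56
t 36.3 pos [467.9 134.8 195.6] phi 170.08 w 51.3 q6 -77.0
 need shift(units, at current axes) [-0.04  -0.023  1.389]  turn units 0.014
```

Call:
{"name": "arm_command", "arguments": {
  "rows": [
    [[-0.04,-0.02,0.35],0.014,0.6],
    [[0,0,0.4],0,0.6],
    [[0,0,0.38],0,0.6],
    [[0,0,0.16],0,0.6],
    [[0,0,0.1],0,0.6]
  ]
}}

```text
t: 36.8
tool_pos: [471.5, 129.8, 27.2]
tcp_rot: [-0.002, 0.094, 0.996, -0.0]
ft_force: [0.8, -0.4, 0.9]
gripper_width: 51.3
finger_force: 0.0
```

Call:
{"name": "arm_command", "arguments": {
  "rows": [
    [[0,0,0],0,0.6],
    [[0,0,0],0,0],
    [[0,0,0],0,0],
    [[0,0,0],0,0],
    [[0,0,0],0,0]
  ]
}}

```text
t: 37.3
tool_pos: [474.1, 131.5, 31.3]
tcp_rot: [0.002, 0.092, 0.996, -0.0]
ft_force: [0.0, -1.6, 6.3]
gripper_width: 14.7
finger_force: 68.5
```

Call:
{"name": "arm_command", "arguments": {
  "rows": [
    [[0,0,-0.1],0,0],
    [[0,0,-0.2],0,0],
    [[0,0,-0.3],0,0],
    [[0,0,-0.4],0,0],
    [[0,0,-0.3],0,0]
  ]
}}

```text
t: 37.8
tool_pos: [473.0, 131.9, 189.1]
tcp_rot: [0.001, 0.092, 0.996, 0.0]
ft_force: [1.1, -0.5, -2.4]
gripper_width: 14.8
finger_force: 68.6
```

Run:
```python
from h import *
go(509,-27,171,180)
```

```text
t 37.8 pos [473.  131.9 189.1] phi 169.4 w 14.8 q6 -77.0
 need shift(units, at current axes) [-0.538 -1.247  0.152]  turn units -0.236
```

Call:
{"name": "arm_command", "arguments": {
  "rows": [
    [[0,0,0],-0.118,0],
    [[0,0,0],-0.118,0],
    [[-0.07,-0.33,0.03],0,0],
    [[-0.08,-0.36,0.04],0,0],
    [[-0.08,-0.36,0.04],0,0]
  ]
}}

```text
t: 38.3
tool_pos: [500.4, 5.0, 173.5]
tcp_rot: [0.001, -0.001, 1.0, -0.0]
ft_force: [1.7, 0.5, -1.0]
gripper_width: 15.0
finger_force: 68.8
```

Call:
{"name": "arm_command", "arguments": {
  "rows": [
    [[-0.07,-0.27,0.04],0,0],
    [[0,0,0],0,0],
    [[0,0,0],0,0],
    [[0,0,0],0,0],
    [[0,0,0],0,0]
  ]
}}

```text
t: 38.8
tool_pos: [508.5, -25.4, 167.9]
tcp_rot: [0.0, -0.001, 1.0, 0.0]
ft_force: [-0.1, -0.1, -1.8]
gripper_width: 15.0
finger_force: 68.8
```

Run:
```python
from h import *
go(509,-27,170,180); b=snap('side','b16.png'); print(blob(b,(50,150,80),(75,255,255),box=(226,166,245,190)))
```

```text
t 38.8 pos [508.5 -25.4 167.9] phi -179.91 w 15.0 q6 -106.0
 need shift(units, at current axes) [-0.004 -0.013 -0.017]  turn units 0.002
(array([232.66666667, 175.66666667]), array([232, 175,   2,   2,   3], dtype=int32))
```

Call:
{"name": "arm_command", "arguments": {
  "rows": [
    [[0,0,0],0,0],
    [[0,0,0],0,0],
    [[0,0,0],0,0],
    [[0,0,0],0,0],
    [[0,0,0],0,0]
  ]
}}

```text
t: 39.35
tool_pos: [508.8, -26.7, 167.5]
tcp_rot: [-0.0, -0.0, 1.0, 0.0]
ft_force: [-0.7, -0.3, -1.6]
gripper_width: 15.2
finger_force: 68.8
```

Call:
{"name": "arm_command", "arguments": {
  "rows": [
    [[0,0,0],0,0],
    [[0,0,0],0,0],
    [[0,0,0],0.1,0],
    [[0,0,0],0.182,0],
    [[0,0,0],0.182,0]
  ]
}}

```text
t: 39.85
tool_pos: [508.8, -26.8, 167.5]
tcp_rot: [-0.0, 0.184, 0.983, -0.0]
ft_force: [-0.2, 0.1, -2.2]
gripper_width: 15.1
finger_force: 68.9
```

Call:
{"name": "arm_command", "arguments": {
  "rows": [
    [[0,0,0],0.182,0],
    [[0,0,0],0.182,0],
    [[0,0,0],0.182,0],
    [[0,0,0],0.182,0],
    [[0,0,0],0.182,0]
  ]
}}

```text
t: 40.35
tool_pos: [508.8, -26.8, 167.5]
tcp_rot: [-0.0, 0.516, 0.856, -0.0]
ft_force: [-0.7, 0.2, -1.5]
gripper_width: 14.7
finger_force: 69.0
```

Call:
{"name": "arm_command", "arguments": {
  "rows": [
    [[0,0,0],0.182,0],
    [[0,0,0],0.182,0],
    [[0,0,0],0.182,0],
    [[0,0,0],0.182,0],
    [[0,0,0],0.182,0]
  ]
}}

```text
t: 40.85
tool_pos: [508.8, -26.8, 167.5]
tcp_rot: [0.0, 0.783, 0.622, -0.0]
ft_force: [-0.6, 0.8, -2.1]
gripper_width: 14.8
finger_force: 68.9
```

Call:
{"name": "arm_command", "arguments": {
  "rows": [
    [[0,0,0],0.182,0],
    [[0,0,0],0.182,0],
    [[0,0,0],0.182,0],
    [[0,0,0],0.182,0],
    [[0,0,0],0.182,0]
  ]
}}

```text
t: 41.35
tool_pos: [508.8, -26.8, 167.5]
tcp_rot: [-0.0, 0.951, 0.308, -0.0]
ft_force: [1.0, 0.4, -2.6]
gripper_width: 15.0
finger_force: 68.9
```

Call:
{"name": "arm_command", "arguments": {
  "rows": [
    [[0,0,0],0.182,0],
    [[0,0,0],0.182,0],
    [[0,0,0],0.182,0],
    [[0,0,0],0.182,0],
    [[0,0,0],0.078,0]
  ]
}}

```text
t: 41.85
tool_pos: [508.8, -26.8, 167.5]
tcp_rot: [-0.0, 1.0, -0.002, -0.0]
ft_force: [0.7, -0.2, -1.9]
gripper_width: 14.8
finger_force: 68.8
```

Call:
{"name": "arm_command", "arguments": {
  "rows": [
    [[0,0,0],0,0],
    [[0,0,0],0,0],
    [[0,0,0],0,0],
    [[0,0,0],0,0],
    [[0,0,0],0,0]
  ]
}}

```text
t: 42.35
tool_pos: [508.8, -26.7, 167.5]
tcp_rot: [-0.0, 1.0, 0.0, -0.0]
ft_force: [0.6, -0.7, -1.4]
gripper_width: 14.8
finger_force: 68.8
```

Call:
{"name": "arm_command", "arguments": {
  "rows": [
    [[0,0,0],0,0],
    [[0,0,0],0,0],
    [[0,0,0],0,0],
    [[0,0,0],0,0],
    [[0,0,0],0,0]
  ]
}}

```text
t: 42.85
tool_pos: [508.8, -26.7, 167.5]
tcp_rot: [0.0, 1.0, 0.0, 0.0]
ft_force: [-0.3, 0.7, -1.3]
gripper_width: 14.7
finger_force: 68.8
```

Run:
```python
from h import *
go(466.7,-418.2,168,1.2)
```

```text
t 42.85 pos [508.8 -26.7 167.5] phi 0.0 w 14.7 q6 74.0
 need shift(units, at current axes) [-0.351  3.262 -0.004]  turn units -0.027
```

Call:
{"name": "arm_command", "arguments": {
  "rows": [
    [[-0.039,0.3625,0],0,0],
    [[-0.039,0.3625,0],0,0],
    [[-0.039,0.3625,0],0,0],
    [[-0.039,0.3625,0],0,0],
    [[-0.039,0.3625,0],0,0]
  ]
}}

```text
t: 43.35
tool_pos: [485.1, -245.9, 167.6]
tcp_rot: [0.0, 1.0, 0.0, 0.0]
ft_force: [0.9, 0.3, -1.0]
gripper_width: 14.9
finger_force: 68.9
```

Call:
{"name": "arm_command", "arguments": {
  "rows": [
    [[-0.039,0.3625,0],0,0],
    [[-0.039,0.3625,0],0,0],
    [[-0.039,0.3625,0],-0.027,0],
    [[-0.039,0.3625,0],0,0],
    [[0,0,0],0,0]
  ]
}}

```text
t: 43.85
tool_pos: [466.5, -424.5, 167.2]
tcp_rot: [0.002, 1.0, 0.008, 0.0]
ft_force: [0.8, 0.6, -1.7]
gripper_width: 14.7
finger_force: 69.1
```

Run:
```python
from h import *
go(466.7,-418.2,90,1.2); w=snap('wrist','w17.png')
h=cv2.cvtColor(w,cv2.COLOR_RGB2HSV); m=cv2.inRange(h,(50,130,60),(75,255,255)); n,_,s,c=cv2.connectedComponentsWithStats(m)
for i in range(1,n):
    if s[i,4]>60: print(s[i],c[i].round(1),at('wrist',c[i],8))
cv2.imwrite('pics/w17b.png',np.hstack([cv2.resize(w,(400,300)),cv2.resize(snap('scene','a17.png')[75:225,80:280],(400,300))])[:,:,::-1])
```

```text
t 43.85 pos [ 466.5 -424.5  167.2] phi 0.95 w 14.7 q6 37.0
 need shift(units, at current axes) [ 0.003 -0.055  0.643]  turn units -0.006
[218 134  23  12 190] [230.2 139.8] [ 509.1 -391.7    8. ]
[215 160  10  48 356] [219.5 183.4] [ 465.7 -380.8    8. ]
[279 163  12  45 488] [284.7 185.2] [ 464.9 -445.1    8. ]
```

View pics/w17b.png

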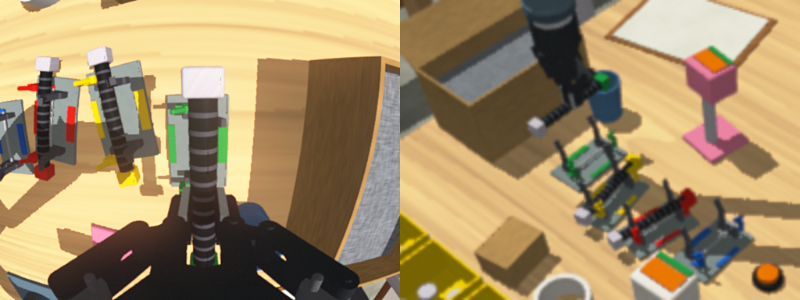

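Run:
```python
from h import *
k=.64
print('cup bottom front',at('scene',(285*k,211*k),0),'top centre',at('scene',(284*k,181*k),80), 'side', at('wrist',(0,0),0)[:0]); go(466.7,-418.2,120,1.2)
```

```text
cup bottom front [ 368.2 -480.7    0. ] top centre [ 350.2 -485.    80. ] side []
t 43.95 pos [ 467.  -419.1  166.8] phi 1.09 w 14.8 q6 37.0
 need shift(units, at current axes) [-0.002 -0.007  0.39 ]  turn units -0.003
```

Call:
{"name": "arm_command", "arguments": {
  "rows": [
    [[0,0,0],0,0],
    [[0,0,0],0,0],
    [[0,0,0],0,0],
    [[0,0,0],0,0],
    [[0,0,0],0,0]
  ]
}}

```text
t: 44.45
tool_pos: [467.9, -417.8, 167.7]
tcp_rot: [0.0, 1.0, 0.011, 0.0]
ft_force: [-0.2, -0.5, -2.4]
gripper_width: 14.9
finger_force: 69.1
```

Run:
```python
from h import *
go(466.7,-418.2,120,1.2); w=snap('wrist','w18.png')
h=cv2.cvtColor(w,cv2.COLOR_RGB2HSV); m=cv2.inRange(h,(50,130,60),(75,255,255)); n,_,s,c=cv2.connectedComponentsWithStats(m)
for i in range(1,n):
    if s[i,4]>60: print(s[i],c[i].round(1),at('wrist',c[i],8))
```

```text
t 44.45 pos [ 467.9 -417.8  167.7] phi 1.26 w 14.9 q6 37.0
 need shift(units, at current axes) [-0.01   0.003  0.398]  turn units 0.001
[228 136  13  12  95] [234.6 141.9] [ 508.  -392.3    8. ]
[223 161   9  48 346] [227.  184.1] [ 465.9 -384.7    8. ]
[286 164  13  45 483] [291.9 186.4] [ 464.8 -449.1    8. ]
```

Call:
{"name": "arm_command", "arguments": {
  "rows": [
    [[0,0,0.25],0,0],
    [[0,0,0.25],0,0],
    [[0,0,0.15],0,0],
    [[0,0,0.1],0,0],
    [[0,0,0.05],0,0]
  ]
}}

```text
t: 45.0
tool_pos: [467.4, -418.0, 70.5]
tcp_rot: [-0.001, 1.0, 0.011, -0.0]
ft_force: [-0.2, -1.2, -0.4]
gripper_width: 14.7
finger_force: 69.2
```

Call:
{"name": "arm_command", "arguments": {
  "rows": [
    [[0,0,0.04],0,0],
    [[0,0,0.03],0,0],
    [[0,0,0.03],0,0],
    [[0,0,0],0,0],
    [[0,0,0],0,0]
  ]
}}

```text
t: 45.5
tool_pos: [468.3, -419.3, 60.1]
tcp_rot: [0.001, 1.0, 0.011, 0.001]
ft_force: [1.0, -4.3, 0.1]
gripper_width: 15.2
finger_force: 69.5
```

Call:
{"name": "arm_command", "arguments": {
  "rows": [
    [[0,0,0.025],0,0],
    [[0,0,0.025],0,0],
    [[0,0,0],0,0],
    [[0,0,0],0,0],
    [[0,0,0],0,0]
  ]
}}

```text
t: 46.0
tool_pos: [467.4, -418.1, 53.2]
tcp_rot: [-0.0, 1.0, 0.011, -0.0]
ft_force: [0.3, -1.9, 0.4]
gripper_width: 15.0
finger_force: 69.6
```

Call:
{"name": "arm_command", "arguments": {
  "rows": [
    [[0,0,0.02],0,0],
    [[0,0,0.01],0,0],
    [[0,0,0],0,0],
    [[0,0,0],0,0],
    [[0,0,0],0,0]
  ]
}}

```text
t: 46.5
tool_pos: [467.5, -418.2, 52.9]
tcp_rot: [0.0, 1.0, 0.011, 0.0]
ft_force: [-5.8, 4.0, 21.5]
gripper_width: 14.8
finger_force: 71.8
```

Call:
{"name": "arm_command", "arguments": {
  "rows": [
    [[0,0,0.015],0,0],
    [[0,0,0.01],0,0],
    [[0,0,0],0,0],
    [[0,0,0],0,0],
    [[0,0,0],0,0]
  ]
}}

```text
t: 47.0
tool_pos: [467.5, -418.3, 52.7]
tcp_rot: [0.001, 1.0, 0.011, 0.0]
ft_force: [-10.4, 9.0, 38.7]
gripper_width: 15.0
finger_force: 73.5
```

Call:
{"name": "arm_command", "arguments": {
  "rows": [
    [[0,0,-0.02],0,0],
    [[0,0,-0.015],0,0],
    [[0,0,-0.005],0,0.5],
    [[0,0,0],0,0.5],
    [[0,0,0],0,0.5]
  ]
}}

```text
t: 47.5
tool_pos: [467.3, -417.5, 50.9]
tcp_rot: [-0.001, 1.0, 0.011, -0.0]
ft_force: [-0.3, 0.3, 0.1]
gripper_width: 42.9
finger_force: 0.0
```

Call:
{"name": "arm_command", "arguments": {
  "rows": [
    [[0,0,0],0,0.5],
    [[0,0,-0.1],0,0.5],
    [[0,0,-0.3],0,0.5],
    [[0,0,-0.4],0,0.5],
    [[0,0,-0.4],0,0.5]
  ]
}}

```text
t: 48.0
tool_pos: [467.3, -417.9, 197.4]
tcp_rot: [-0.001, 1.0, 0.011, -0.0]
ft_force: [0.8, -0.3, -0.0]
gripper_width: 42.4
finger_force: 0.0
```

Call:
{"name": "arm_command", "arguments": {
  "rows": [
    [[0,-0.38,0],0,0],
    [[0,-0.38,0],0,0],
    [[0,-0.38,0],0,0],
    [[0,-0.38,0],0,0],
    [[0,-0.38,0],0,0]
  ]
}}

```text
t: 48.5
tool_pos: [462.5, -188.7, 196.6]
tcp_rot: [0.0, 1.0, 0.01, 0.0]
ft_force: [0.0, -0.2, -0.6]
gripper_width: 0.2
finger_force: 0.0
```

Call:
{"name": "arm_command", "arguments": {
  "rows": [
    [[0,-0.38,0],0,0],
    [[0,-0.38,0],0,0],
    [[0,-0.38,0],0,0],
    [[0,-0.38,0],0,0],
    [[0,0,0],-0.18,0]
  ]
}}

```text
t: 49.0
tool_pos: [457.9, -2.8, 196.5]
tcp_rot: [-0.001, 0.996, 0.084, 0.0]
ft_force: [-0.1, -0.4, -0.2]
gripper_width: 0.0
finger_force: 0.0
```

Call:
{"name": "arm_command", "arguments": {
  "rows": [
    [[0,0,0],-0.18,0],
    [[0,0,0],-0.18,0],
    [[0,0,0],-0.18,0],
    [[0,0,0],-0.18,0],
    [[0,0,0],-0.18,0]
  ]
}}

```text
t: 49.5
tool_pos: [459.0, -7.9, 196.5]
tcp_rot: [0.0, 0.906, 0.424, 0.0]
ft_force: [-0.0, -0.2, 0.3]
gripper_width: 0.1
finger_force: 0.0
```

Call:
{"name": "arm_command", "arguments": {
  "rows": [
    [[0,0,0],-0.18,0],
    [[0,0,0],-0.18,0],
    [[0,0,0],-0.18,0],
    [[0,0,0],-0.18,0],
    [[0,0,0],-0.17,0]
  ]
}}

```text
t: 50.0
tool_pos: [459.0, -7.9, 196.5]
tcp_rot: [0.0, 0.706, 0.708, 0.0]
ft_force: [-0.4, 0.5, 0.8]
gripper_width: 0.1
finger_force: 0.0
```

Run:
```python
from h import *
a=snap('scene','a19.png'); b=snap('side','b19.png'); w=snap('wrist','w19.png')
go(464.8,0,45,90)
print('button',at('wrist',blob(w,(5,150,120),(18,255,255),box=(150,80,370,260))[0],20))
caps=dict(red=((0,170,70),(5,255,255),(499.5,-212,-10.6,-1)),yel=((22,150,70),(32,255,255),(504.4,-318.6,10,-1)),grn=((50,130,50),(75,255,255),(466.7,-418,1.2,-1)))
for k,(lo,hi,(x,y,f,s)) in caps.items():
    d=np.array([np.cos(np.radians(f)),np.sin(np.radians(f))])*s*74
    P=(x+d[0],y+d[1],34); o=[]
    for n,im in(('scene',a),('side',b)):
        u,v=map(int,proj(n,P)); o.append((n,blob(im,lo,hi,box=(u-9,v-9,u+10,v+10))[0]))
    print(k,'expected',np.round(P,1),'seen',tri(*o))
```

```text
t 50.15 pos [459.   -8.  196.3] phi 89.71 w 0.2 q6 -15.0
 need shift(units, at current axes) [0.067 0.047 1.261]  turn units -0.007
button [462.    0.5  20. ]
red expected [ 426.8 -198.4   34. ] seen [ 435.3 -201.3   31.3]
yel expected [ 431.5 -331.4   34. ] seen [ 433.8 -333.    31.6]Traceback (most recent call last):
  File "<stdin>", line 10, in <module>
  File "h.py", line 27, in blob
    n,_,s,c=cv2.connectedComponentsWithStats(m); i=1+np.argmax(s[1:,4]); return c[i],s[i]
                                                     ~~~~~~~~~^^^^^^^^^
    return _wrapfunc(a, 'argmax', axis=axis, out=out, **kwds)
    return bound(*args, **kwds)
ValueError: attempt to get argmax of an empty sequence
```

Run:
```python
from h import *
P=(392.7,-419.6,34)
for n,f in(('scene','a19.png'),('side','b19.png')):
    im=cv2.imread('pics/'+f)[:,:,::-1].copy(); u,v=map(int,proj(n,P)); h=cv2.cvtColor(im,cv2.COLOR_RGB2HSV)
    print(n,u,v); p=h[v-10:v+10,u-10:u+10].reshape(-1,3); print(p[::29].tolist())
    m=cv2.inRange(h,(45,100,30),(80,255,255)); k,_,s,c=cv2.connectedComponentsWithStats(m)
    for i in range(1,k):
        if s[i,4]>8 and abs(c[i][0]-u)<40 and abs(c[i][1]-v)<30: print(s[i],c[i].round(1),at(n,c[i],34))
```

```text
scene 187 138
[[104, 136, 86], [104, 132, 87], [17, 115, 182], [104, 130, 86], [18, 112, 143], [105, 117, 87], [17, 111, 142], [21, 102, 252], [46, 121, 93], [150, 11, 45], [69, 207, 79], [22, 98, 246], [33, 86, 137], [19, 109, 234]]
[183 136   7  13  60] [185.8 141.1] [ 405.4 -415.3   34. ]
[165 148   8   6  10] [168.6 150.3] [ 477.7 -428.6   34. ]
[163 155   6   9  40] [165.5 159.2] [ 515.  -403.6   34. ]
[175 155  11   9  30] [180.  159.2] [ 482.5 -363.9   34. ]
side 326 168
[[15, 105, 126], [15, 107, 124], [14, 101, 111], [14, 106, 135], [14, 105, 136], [22, 84, 97], [14, 105, 139], [54, 114, 85], [17, 106, 199], [47, 63, 73], [18, 107, 174], [15, 108, 137], [15, 111, 205], [15, 109, 145]]
[293 161   4   6  13] [294.7 162.9] [ 515.9 -407.4   34. ]
[323 165   5   4  15] [324.5 166.3] [ 403.3 -432.7   34. ]
```

Call:
{"name": "arm_command", "arguments": {
  "rows": [
    [[0.067,0.04,0.3],0,0],
    [[0,0,0.4],0,0],
    [[0,0,0.35],0,0],
    [[0,0,0.15],0,0],
    [[0,0,0.02],0,0]
  ]
}}

```text
t: 50.65
tool_pos: [461.8, 0.5, 47.2]
tcp_rot: [-0.002, 0.709, 0.705, -0.001]
ft_force: [0.1, 0.1, -0.4]
gripper_width: 0.2
finger_force: 0.0
```

Call:
{"name": "arm_command", "arguments": {
  "rows": [
    [[0,0,0],0,0],
    [[0,0,0],0,0],
    [[0,0,0.01],0,0],
    [[0,0,0.01],0,0],
    [[0,0,0],0,0]
  ]
}}

```text
t: 51.15
tool_pos: [464.0, -0.0, 47.4]
tcp_rot: [0.0, 0.708, 0.706, 0.0]
ft_force: [0.1, -0.4, 0.6]
gripper_width: -0.4
finger_force: 0.0
```

Call:
{"name": "arm_command", "arguments": {
  "rows": [
    [[0,0,0.02],0,0],
    [[0,0,0.02],0,0],
    [[0,0,0.02],0,0],
    [[0,0,0.01],0,0],
    [[0,0,0],0,0]
  ]
}}

```text
t: 51.65
tool_pos: [464.0, -0.0, 38.6]
tcp_rot: [0.0, 0.708, 0.706, 0.0]
ft_force: [0.7, -0.2, 3.6]
gripper_width: -0.0
finger_force: 2.2
```

Call:
{"name": "arm_command", "arguments": {
  "rows": [
    [[0,0,0.01],0,0],
    [[0,0,0.005],0,0],
    [[0,0,0],0,0],
    [[0,0,0],0,0],
    [[0,0,0],0,0]
  ]
}}

```text
t: 52.15
tool_pos: [464.1, -0.0, 37.8]
tcp_rot: [0.001, 0.708, 0.706, 0.0]
ft_force: [-2.7, 0.4, 15.4]
gripper_width: 0.3
finger_force: 8.0
```

Bottomed. Retreat and verify before handing in.

Call:
{"name": "arm_command", "arguments": {
  "rows": [
    [[0,0,-0.2],0,0],
    [[0,0,-0.4],0,0],
    [[0,0,-0.4],0,0],
    [[0,0,-0.4],0,0],
    [[0,0,-0.3],0,0]
  ]
}}

```text
t: 52.65
tool_pos: [463.8, 0.0, 243.4]
tcp_rot: [0.001, 0.708, 0.706, 0.0]
ft_force: [1.2, -0.6, -0.1]
gripper_width: -0.1
finger_force: 0.0
```

Call:
{"name": "arm_command", "arguments": {
  "rows": [
    [[0,0,0],0,0],
    [[0,0,0],0,0],
    [[0,0,0],0,0],
    [[0,0,0],0,0],
    [[0,0,0],0,0]
  ]
}}

```text
t: 53.15
tool_pos: [463.0, 0.2, 239.3]
tcp_rot: [-0.001, 0.708, 0.706, -0.001]
ft_force: [-0.7, -0.2, -0.4]
gripper_width: -0.1
finger_force: 0.0
```

Run:
```python
from h import *
go(464,0,240,90); print(arm.sign_off())
```

```text
t 53.15 pos [4.630e+02 2.000e-01 2.393e+02] phi 89.87 w -0.1 q6 -14.0
 need shift(units, at current axes) [-0.001  0.008 -0.006]  turn units -0.003
the job is handed in; nothing more can be done
None
```

I handed the job in at about 53 s: batch opened, the red, yellow and green cartridges each held to the reader at both ends and pressed to a hard stop in their own clips, then batch closed. Blue was not on the bench; the reader gave no visible sign of its reads, and green's seating I checked only from the stop and rough pixel positions.

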